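Hang a planter from the pile on the rack and plant it

ROBOT

A 7-joint arm with a two-finger parallel gripper is mounted at the origin on the work surface. World frame = base frame: x ahead of the robot, y to its left, z up, the work surface at z = 0. Lengths are in m, angles in rad, forces in N, time in s.
With the tool pointing down it reaches from about 0.4 to 0.875 m from the base axis. Payload 6.5 kg.
Tool frame: the origin (TCP) lies at the centre of the arm's flange, where the gripper is bolted on; the fingertips stand 166 mm ahead of it and the grasp point (between the pads) lies bot.grasp_offset ahead of it (bot.grasp_offset is the distance from the TCP to the grasp point, in m); y points along the fingers, z is the direction in which the jaws open and shut, and the axes are right-handed (so a half turn about y gives the same grasp; the last joint's range is limited). The gripper opens to 88 mm and grips with 3 to 60 N. Pads are 18 mm wide; open, the fingers measure 123 mm over their backs; the gripper's body (75 mm by 187 mm) begins 45 mm behind the grasp point.
Start: joints at [-1.322, 0.536, -0.004, 1.538, 0.003, 1.067, -0.071], TCP at [0.201, 0.618, 0.405] pointing down, gripper open.
Joint ranges: [-2.7, 2.7], [-0.37, 2.16], [-1.27, 1.26], [0.24, 2.4], [-1.31, 4.45], [0.19, 1.91], [-2.76, 2.76]. Speed limits (rad/s): [2.39, 2.39, 3.14, 3.14, 3.14, 3.14, 3.14].

INTERFACE

Orientations are given as a unit quaternion [w, x, y, z].
In Python, from plant import bot gives the robot as it stands. The module is installed in compiled form; this text tells all that it offers.
- The arm moves only by the shell command python3 -m pendant 'ROWS' [OPENING]. ROWS is JSON, a list of rows, each a list of 6 numbers: the shift along the world's x, y, z in mm, then the turn, a rotation vector about the world's x, y, z in degrees. A call has exactly 5 rows; each row shifts and turns the pose as measured when the row begins; what a row does not reach is not made up. A row lasts 1/12 s, in which the tool goes at most 41.7 mm and 7.16 degrees, less where a joint would pass 70% of its speed; a pose out of reach is approached as far as the arm can. A call with a gripper value outside its range is refused whole. OPENING is the closure, from 0 (fully open) to 1 (shut), set as the call begins (- or left out, the last holds). The fingers move at their own pace and stop on an object; the grip force is fixed at half the most. Time passes only in rows, so rows that do not move let the fingers close, or fill a call up. It gives the time, the measured TCP pose, the force and the opening at its end, in the units of the state.
- bot.sense(): the state, without advancing time (a new reading comes with each control period).
- bot.capture(name): name is "scene" or "top" or "wrist"; returns a dict with "pixels" (480x640x3 uint8, red, green, blue), "vertical_fov" (degrees; the focal length in pixels is half the picture's height over the tangent of half this angle, whatever the lens; pixels are square), "cx", "cy" (the principal point, pixels), "camera_from_world" (4x4, takes a point from world to camera coordinates); the wrist camera has in their place "mount" (4x4, takes a point from camera to tool coordinates, whose origin is the TCP and whose axes are the tool frame's). Camera axes: x right, y down, z forward; pixel columns grow to the right and rows downward; lengths in m; the calibration is good to about 2 mm. A picture is of the moment at which its call begins: read the wrist's pose just before it. There is no depth.
- bot.close_job(): hands the job in, once; it reports no verdict.
The state is a dict: "time": time; "joint_pos": joint angles; "joint_velocities": joint speeds; "tau": joint torques, N m; "ee_pos": TCP position; "ee_rot": TCP orientation; "ft_force": force on the tool from outside, world axes, zero at the start; "torque": the same for the moment, N m; "width": finger opening in m.
Only numpy, scipy, OpenCV 4.12 (cv2) and the standard library are available. Lean on these libraries where they do the work, as an engineer would, in place of code of your own. Each camera call takes 0.05 s, during which the arm holds its last target.

TASK

Lift the top planter straight off the nested pile, leaving the others stacked, raise its hooks past the top rung of the leaning rack and lower it so that both hooks seat fully on that rung, in the free stretch beside the planter already hanging there. Let go of it, and then stand the two clay pots with round cacti in it, upright, with their bases on its floor. Set things down gently rather than dropping them, and leave the other pots, the hanging planter and the trowel where they are.

Things in the scene. Friction and masses are not known exactly. Their poses are not given: they have to be found in the camera images.
- planter_top: top black plastic hook-on planter of a pile of three alike: open trough 220 (y) x 110 (x) x 80 high, 0.16 kg. Rim: upright band 9 thick, 34 tall (z 46 to 80), outside at x +-55, y +-110. Walls below, 3 thick, step in to x +-44, y +-99 and taper to x +-37, y +-92 at the underside; floor 4 thick. Origin: centre of underside. +x is the back with two hooks level with the rim's top; the long rim at -x is the plain front
- hook_left (a point): left (+y) hook on planter_top's back: a strap 24 wide, 4 thick, runs back from the rim's top, then turns down as a lip; gap between rim and lip 22, lip ends 19 below the strap's underside, lower half flared outward. This point: underside of the strap in the middle of the gap, at x 66, y 60, z 76 of the planter; when hooked on, it lies on the rung's top. Axes as the planter
- hook_right (a point): the same point of the right (-y) hook of planter_top, at x 66, y -60, z 76 of the planter
- planter_middle: second black plastic hook-on planter of the pile, same shape and axes; must stay. Each rim in the pile stands on the rim below, so the planters are 34 apart in height; they lift off freely, with 2 of play sideways
- planter_bottom: lowest black plastic hook-on planter of the pile, same shape, on the bench; must stay
- rack: fixed leaning ladder rack of aluminium tube, 590 wide (y), 240 high, its front (-x) to the robot. Four round rungs, 14 diameter, along y between two side tubes (18 diameter, at y +-285, rising to 240). Origin: on the bench midway between the side tubes, straight below the top rung, whose axis is 196 up (rung's top 203). Each next rung is 54 lower and 21 farther forward (-x)
- free_rung (a point): point on the top rung's axis in the middle of its free stretch, 135 right (-y) of the rack's middle, 196 up; about 250 of rung is free there. Axes as the rack. A planter hooked on the top rung leans its back on the second rung; it hangs upright with the hook points about 2 in front (-x) of the rung's axis, its underside 127 above the bench
- hung_planter: same planter, filled with two cactus pots, already hanging by its hooks from the top rung in the left (+y) half of the rack; must stay
- cactus_a: deep round clay pot 98 tall: base 44 across, tapering up to 53 at 78 high, then a straight collar 58 across from 78 to 98 high; filled with grit, a round ball cactus 42 across stands in it and reaches 125 above the bench; about 0.22 kg. Origin: centre of the base. To go in the planter
- cactus_b: a second pot with a round cactus, same as cactus_a. To go in the planter
- column_cactus: the same pot, but with a slim upright column of cactus 27 across that reaches 165 high; must stay
- empty_pot: the same clay pot, empty; must stay
- trowel: hand trowel, 240 long, 46 wide, 24 high, lying on the bench along the foot of the rack; must stay
There are look-alikes about, which are no part of the job. Leave any blue look-alike of the cactus_a alone.

How it is judged:
On the way, in this order (a step that is already met when the one before it is completed fails the run):
1. the top planter is lifted clear, 60 mm above where it stood on the planter below (z of planter_top in the frame of planter_middle above 0.094 m), for 0.1 s.
2. both hooks are seated on the top rung in the free stretch, the planter hangs upright and is let go (x of hook_left in the frame of rack between -0.01 and 0.01 m and z of hook_left in the frame of rack between 0.197 and 0.208 m and x of hook_right in the frame of rack between -0.01 and 0.01 m and z of hook_right in the frame of rack between 0.197 and 0.208 m and y of planter_top in the frame of rack between -0.19 and -0.08 m and angle between planter_top's own z axis and vertical below 0.2 rad and linear speed of planter_top below 0.03 m/s and contact force between the fingers and planter_top below 0.05 N), for 0.3 s.
3. a first pot with a round cactus stands upright on the hung planter's floor, let go (x of hook_left in the frame of rack between -0.01 and 0.01 m and z of hook_left in the frame of rack between 0.197 and 0.208 m and x of hook_right in the frame of rack between -0.01 and 0.01 m and z of hook_right in the frame of rack between 0.197 and 0.208 m and y of planter_top in the frame of rack between -0.19 and -0.08 m and ((x of cactus_a in the frame of planter_top between -0.025 and 0.025 m and y of cactus_a in the frame of planter_top between -0.08 and 0.08 m and z of cactus_a in the frame of planter_top between 0 and 0.012 m and angle between cactus_a's own z axis and vertical below 0.25 rad and linear speed of cactus_a below 0.03 m/s and contact force between the fingers and cactus_a below 0.05 N) or (x of cactus_b in the frame of planter_top between -0.025 and 0.025 m and y of cactus_b in the frame of planter_top between -0.08 and 0.08 m and z of cactus_b in the frame of planter_top between 0 and 0.012 m and angle between cactus_b's own z axis and vertical below 0.25 rad and linear speed of cactus_b below 0.03 m/s and contact force between the fingers and cactus_b below 0.05 N))), for 0.2 s.
At the end, for the whole second after the job is handed in: planter_top hangs with both hooks seated on the free right half of the top rung (10 mm fore/aft, 6 mm height), tilt under 0.2 rad; both round-cactus pots upright on its floor (0.25 rad), at rest; other pile planters within 20 mm and the other listed things within 30 mm of their start (x of hook_left in the frame of rack between -0.01 and 0.01 m and z of hook_left in the frame of rack between 0.197 and 0.208 m and x of hook_right in the frame of rack between -0.01 and 0.01 m and z of hook_right in the frame of rack between 0.197 and 0.208 m and y of planter_top in the frame of rack between -0.19 and -0.08 m and angle between planter_top's own z axis and vertical below 0.2 rad and linear speed of each of planter_top, cactus_a, cactus_b below 0.03 m/s and x of cactus_a in the frame of planter_top between -0.025 and 0.025 m and y of cactus_a in the frame of planter_top between -0.08 and 0.08 m and z of cactus_a in the frame of planter_top between 0 and 0.012 m and angle between each of cactus_a, cactus_b's own z axis and vertical below 0.25 rad and contact force between the fingers and cactus_a below 0.05 N and x of cactus_b in the frame of planter_top between -0.025 and 0.025 m and y of cactus_b in the frame of planter_top between -0.08 and 0.08 m and z of cactus_b in the frame of planter_top between 0 and 0.012 m and contact force between the fingers and cactus_b below 0.05 N and distance of each of hung_planter, column_cactus, empty_pot, trowel from where it was at the start of the episode below 0.03 m and distance of each of planter_bottom, planter_middle from where it was at the start of the episode below 0.02 m); the robot touches nothing.
It fails at once if another planter of the pile is shifted more than 20 mm (distance of any of planter_bottom, planter_middle from where it was at the start of the episode above 0.02 m).
It fails at once if something to be left alone is shifted more than 30 mm (distance of any of hung_planter, column_cactus, empty_pot, trowel from where it was at the start of the episode above 0.03 m).
It fails at once if a pot with a round cactus is tipped over (more than 0.8 rad) (angle between any of cactus_a, cactus_b's own z axis and vertical above 0.8 rad).
It fails at once if the planter or a cactus pot is dropped: falls faster than 0.7 m/s (25 mm of free fall) out of the fingers ((linear speed of planter_top above 0.7 m/s and contact force between the fingers and planter_top below 0.01 N) or (linear speed of cactus_a above 0.7 m/s and contact force between the fingers and cactus_a below 0.01 N) or (linear speed of cactus_b above 0.7 m/s and contact force between the fingers and cactus_b below 0.01 N)).
It also fails if it takes over 72 s, if anything falls off the work surface, if the arm or the gripper's body presses on something with over 40 N, if the wrist force passes 120 N, or if a joint passes its speed limit or range.

## Working session

There is one attempt and no reset: what is moved stays moved. The work goes in short steps, Python scripts to look and compute and a shell command to move; the robot and the scene stay as the last step left them, time stands still between calls to the robot, and variables do not carry over. Pictures are saved under pics/ and viewed, and the job is handed in when it is done.

```bash
mkdir -p pics
cat > h.py <<'E'
import numpy as np, cv2, json
from plant import bot
def cap(name,fn=None):
    s=bot.sense(); c=bot.capture(name)
    if fn: cv2.imwrite('pics/'+fn,c['pixels'][:,:,::-1])
    return s,c
E
python3 - <<'E'
from h import *
print(bot.sense(), bot.grasp_offset)
for n in ['scene','top','wrist']:
    s,c=cap(n,n+'0.png'); print(n,{k:v for k,v in c.items() if k!='pixels'})
E
```

```text
{'time': 0.0, 'joint_pos': array([-1.32216408,  0.53718365, -0.00443348,  1.53885563,  0.00260165,
        1.06727405, -0.07117866]), 'joint_velocities': array([-4.75777482e-04, -1.43637135e-03,  2.02310852e-04, -1.96784198e-04,
        9.20595625e-04,  3.15578473e-04,  2.97470380e-05]), 'tau': array([ 6.02101136e-05, -5.70977104e+01,  9.90508273e-01, -2.51604956e+01,
       -5.63348655e-02,  1.77029829e-02,  1.48821073e-04]), 'ee_pos': array([0.20117637, 0.61774713, 0.40383436]), 'ee_rot': array([-0.69776426,  0.69897288, -0.11086895,  0.11077013]), 'ft_force': array([-0.04568522,  0.36487494, -0.03731705]), 'torque': array([-0.03707252, -0.03035683,  0.02768478]), 'width': 0.08821497120646801} 0.1473
scene {'vertical_fov': 46.43564239645614, 'cx': 319.85146775055995, 'cy': 237.68632333504837, 'camera_from_world': array([[-0.47085174,  0.88215741, -0.0098454 ,  0.25520445],
       [ 0.74842945,  0.3935163 , -0.5338523 , -0.31545132],
       [-0.46706744, -0.25873387, -0.84552043,  1.46338082],
       [ 0.        ,  0.        ,  0.        ,  1.        ]])}
top {'vertical_fov': 57.38557010354416, 'cx': 320.1412888319221, 'cy': 246.17123621795054, 'camera_from_world': array([[ 0.01743016, -0.99972413,  0.01574329, -0.03082645],
       [-0.98866739, -0.01958126, -0.14884007,  0.53994877],
       [ 0.14910728, -0.01297057, -0.98873595,  1.02735591],
       [ 0.        ,  0.        ,  0.        ,  1.        ]])}
wrist {'vertical_fov': 59.73957633746398, 'cx': 312.00930401307033, 'cy': 241.80094437814748, 'mount': array([[ 1.74952439e-04,  9.57165277e-01,  2.89542056e-01,
        -7.45550996e-02],
       [ 3.07952953e-04, -2.89542098e-01,  9.57165231e-01,
         2.01784300e-02],
       [ 9.99999937e-01, -7.82930603e-05, -3.45417969e-04,
         1.00798630e-03],
       [ 0.00000000e+00,  0.00000000e+00,  0.00000000e+00,
         1.00000000e+00]])}
```

View pics/scene0.png

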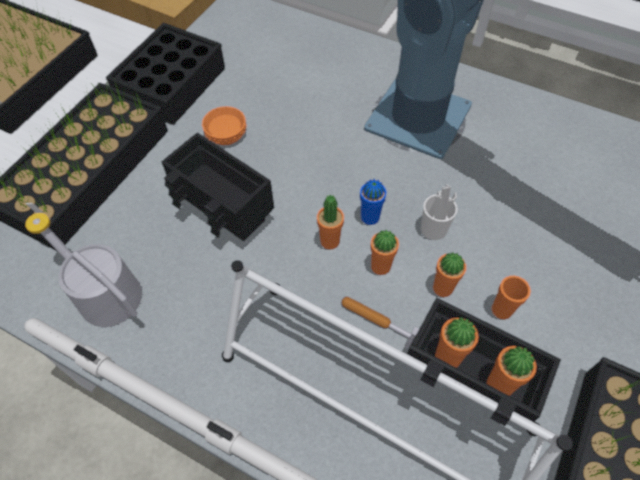

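View pics/top0.png

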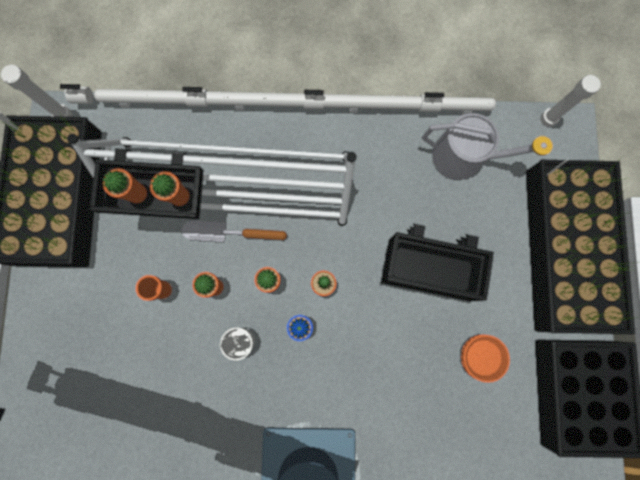

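View pics/wrist0.png

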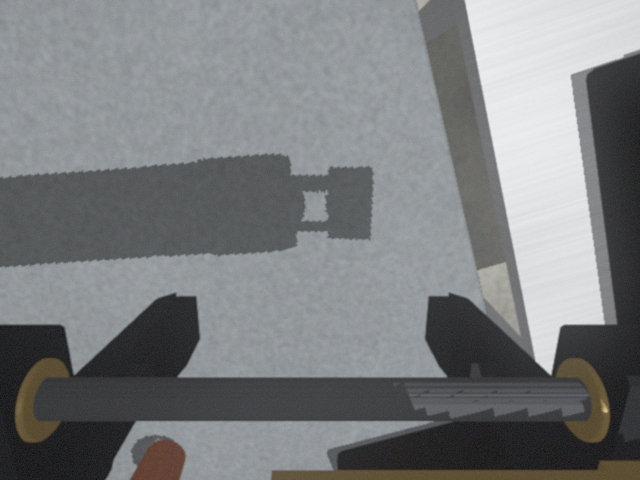

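The scene view shows the pile at about (218,188), the hung planter at (483,355) and a row of pots: column (330,222), the two green round cacti (384,250) and (450,272), and the empty pot (510,297). The blue pot at (372,200) is the look-alike. In the top view the pile is at (438,265), with its hooks toward +x. The rack's free stretch is on the right, around columns 210–345.

```bash
cat >> h.py <<'E'
from scipy.spatial.transform import Rotation as R
def T_tool(s):
    q=s['ee_rot']; T=np.eye(4); T[:3,:3]=R.from_quat([q[1],q[2],q[3],q[0]]).as_matrix(); T[:3,3]=s['ee_pos']; return T
def cam(c,s):
    f=240/np.tan(np.radians(c['vertical_fov']/2))
    Twc=T_tool(s)@c['mount'] if 'mount' in c else np.linalg.inv(c['camera_from_world'])
    return f,c['cx'],c['cy'],Twc
def ray(k,u,v):
    f,cx,cy,T=k
    return T[:3,3],T[:3,:3]@np.array([(u-cx)/f,(v-cy)/f,1.])
def plane(k,u,v,z):
    o,d=ray(k,u,v); return o+d*(z-o[2])/d[2]
def tri(*obs):
    A=np.zeros((3,3));b=np.zeros(3)
    for k,u,v in obs:
        o,d=ray(k,u,v); d=d/np.linalg.norm(d); P=np.eye(3)-np.outer(d,d); A+=P;b+=P@o
    p=np.linalg.solve(A,b)
    res=[np.linalg.norm((np.eye(3)-np.outer(d,d)@np.eye(3)/(d@d))@(p-o)) for o,d in [ray(*x) for x in obs]]
    return p,np.round(np.array(res)*1e3,1)
def proj(k,p):
    f,cx,cy,T=k; q=np.linalg.inv(T)@np.r_[p,1]; return f*q[0]/q[2]+cx,f*q[1]/q[2]+cy
E
python3 - <<'E'
from h import *
np.set_printoptions(precision=4,suppress=True)
s,c=cap('top');t=cam(c,s); s,c2=cap('scene');w=cam(c2,s)
print(T_tool(s))
print('pots',[plane(t,u,v,.11) for u,v in [(150,288),(206,285),(267,279),(324,283),(300,328)]])
print('pile',[plane(t,u,v,.148) for u,v in [(388,235),(493,252),(383,286),(488,300),(417,229),(467,239)]])
print('topposts L,R',tri((t,349,156),(w,237,266)),tri((t,83,148),(w,564,441)))
for i,c in (('t',c),('s',c2)):
    hsv=cv2.cvtColor(c['pixels'],cv2.COLOR_RGB2HSV); m=cv2.inRange(hsv,(40,80,20),(75,255,200))
    n,l,st,ce=cv2.connectedComponentsWithStats(m); print(i,[(st[j][4],ce[j].round(1)) for j in range(1,n) if st[j][4]>60])
E
```

```text
[[ 0.9509 -0.0002  0.3096  0.2012]
 [-0.3096 -0.001   0.9509  0.6179]
 [ 0.0001 -1.     -0.001   0.4042]
 [ 0.      0.      0.      1.    ]]
pots [array([0.4281, 0.3579, 0.11  ]), array([0.4371, 0.2339, 0.11  ]), array([0.4531, 0.0982, 0.11  ]), array([ 0.4464, -0.03  ,  0.11  ]), array([0.3461, 0.0215, 0.11  ])]
pile [array([ 0.5521, -0.1683,  0.148 ]), array([ 0.5188, -0.3994,  0.148 ]), array([ 0.4398, -0.1569,  0.148 ]), array([ 0.4138, -0.3842,  0.148 ]), array([ 0.5668, -0.2326,  0.148 ]), array([ 0.5466, -0.3429,  0.148 ])]
topposts L,R (array([ 0.6972, -0.074 ,  0.2416]), array([0.3, 0.3])) (array([0.7123, 0.4924, 0.208 ]), array([8.2, 8.2]))
t [(np.int32(360), array([114.8, 181.2])), (np.int32(325), array([163.1, 184.7])), (np.int32(244), array([266.3, 279. ])), (np.int32(251), array([204. , 283.9])), (np.int32(100), array([323.8, 281.9]))]
s [(np.int32(274), array([329.8, 209.1])), (np.int32(314), array([384.7, 240.7])), (np.int32(339), array([452.2, 263.4])), (np.int32(565), array([460.8, 331.3])), (np.int32(640), array([518.8, 360.7]))]
```

```bash
R='x'; python3 -m pendant '[[15,-30,4,0,0,1.2],[15,-30,4,0,0,1.2],[15,-30,4,0,0,1.2],[15,-30,4,0,0,1.2],[15,-30,4,0,0,1.2]]' 
python3 -m pendant '[[15,-30,4,0,0,1.2],[15,-30,4,0,0,1.2],[15,-30,4,0,0,1.2],[15,-30,4,0,0,1.2],[15,-30,4,0,0,1.2]]'
python3 -m pendant '[[15,-30,4,0,0,1.2],[15,-30,4,0,0,1.2],[15,-30,4,0,0,1.2],[15,-30,4,0,0,1.2],[0,0,0,0,0,0]]'
python3 - <<'E'
from h import *
s,c=cap('wrist','w1.png'); print(T_tool(s).round(4),s['time'])
E
```

```text
time: 0.67
ee_pos: [0.2713, 0.4679, 0.4221]
ee_rot: [-0.704, 0.704, -0.07, 0.066]
ft_force: [1.1, -0.2, 0.1]
width: 0.0883
time: 1.08
ee_pos: [0.3484, 0.3096, 0.4432]
ee_rot: [-0.706, 0.707, -0.03, 0.027]
ft_force: [0.4, 0.2, 0.0]
width: 0.0883
time: 1.5
ee_pos: [0.4124, 0.1766, 0.4616]
ee_rot: [-0.707, 0.707, -0.001, 0.0]
ft_force: [-0.6, -0.6, 0.1]
width: 0.0876
[[ 1.000e+00 -8.000e-04  1.300e-03  4.124e-01]
 [-1.300e-03 -0.000e+00  1.000e+00  1.766e-01]
 [-8.000e-04 -1.000e+00 -0.000e+00  4.616e-01]
 [ 0.000e+00  0.000e+00  0.000e+00  1.000e+00]] 1.5
```

View pics/w1.png

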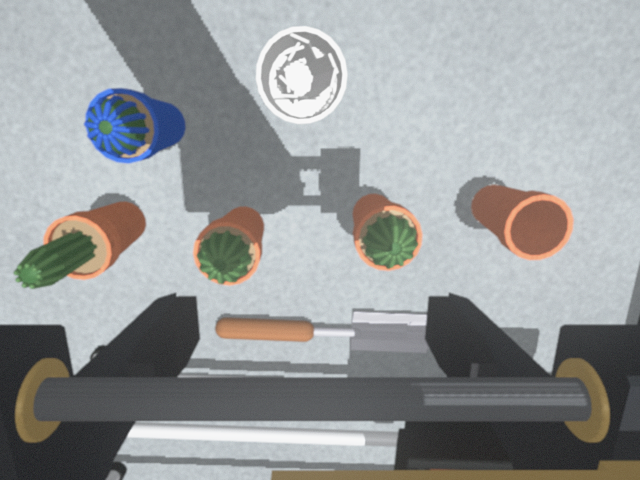

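The wrist view shows the two round-cactus collars at about (228,249) and (389,237). The column is on the left, the empty pot on the right, and the blue pot is at (120,125). Next I'll look down on the free rung.

```bash
python3 -m pendant '[[35,-10,2,0,0,0],[35,-10,2,0,0,0],[35,-10,2,0,0,0],[35,-10,2,0,0,0],[35,-10,2,0,0,0]]' 
python3 -m pendant '[[35,-10,2,0,0,0],[35,-10,2,0,0,0],[35,-10,2,0,0,0],[35,-10,2,0,0,0],[0,0,0,0,0,0]]'
python3 - <<'E'
from h import *
s,c=cap('wrist','w2.png'); print(T_tool(s).round(4),s['time'])
np.save('w2.npy',T_tool(s))
E
```

```text
time: 1.97
ee_pos: [0.5847, 0.1357, 0.4705]
ee_rot: [0.709, -0.705, -0.002, 0.008]
ft_force: [0.8, 0.8, 0.1]
width: 0.088
time: 2.38
ee_pos: [0.7337, 0.1005, 0.4735]
ee_rot: [0.71, -0.704, -0.003, 0.011]
ft_force: [-1.3, -0.4, -0.8]
width: 0.0881
[[ 0.9997 -0.012  -0.0198  0.7337]
 [ 0.0199  0.0089  0.9998  0.1005]
 [-0.0118 -0.9999  0.0091  0.4735]
 [ 0.      0.      0.      1.    ]] 2.3833
```

View pics/w2.png

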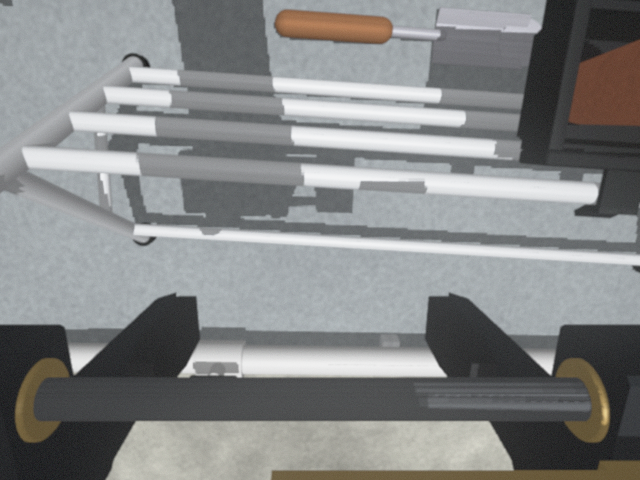

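The top rung is clear: it runs from (25,159) at the right post to about (598,193) at the hung planter's hook. I'll take a second view for triangulation.

```bash
python3 -m pendant '[[-20,-6,0,0,0,0],[-20,-6,0,0,0,0],[-15,-6,0,0,0,0],[0,0,0,0,0,0],[0,0,0,0,0,0]]'
python3 - <<'E'
from h import *
s,c=cap('wrist','w3.png'); print(T_tool(s).round(4),s['time'])
np.save('w3.npy',T_tool(s))
a=cv2.imread('pics/w2.png')[120:240]; b=cv2.imread('pics/w3.png')[220:340]
cv2.imwrite('pics/crop23.png',np.vstack([a,b]))
E
```

```text
time: 2.85
ee_pos: [0.6719, 0.0929, 0.4695]
ee_rot: [0.713, -0.701, -0.003, 0.018]
ft_force: [0.3, 0.2, 0.2]
width: 0.0881
[[ 0.9994 -0.0209 -0.029   0.6719]
 [ 0.0293  0.0154  0.9995  0.0929]
 [-0.0205 -0.9997  0.016   0.4695]
 [ 0.      0.      0.      1.    ]] 2.85
```

View pics/w3.png

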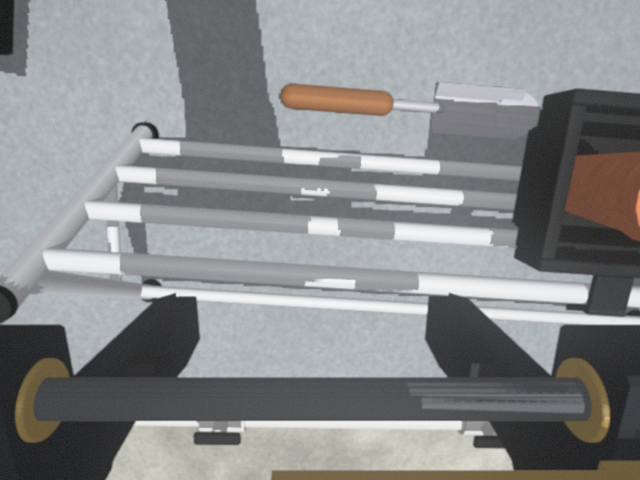

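Run:
```python
from h import *
for f,cols,r in (('w2',[70,110,380,480,560],(135,225)),('w3',[70,100,440,500,560],(235,320))):
    g=cv2.cvtColor(cv2.imread(f'pics/{f}.png'),cv2.COLOR_BGR2GRAY).astype(int)
    for u in cols: print(f,u,r[0],g[r[0]:r[1],u].tolist())
```

```text
w2 70 135 [159, 161, 158, 161, 159, 164, 164, 165, 164, 167, 166, 167, 163, 163, 179, 194, 212, 219, 225, 228, 230, 232, 232, 233, 234, 232, 233, 232, 229, 229, 228, 226, 223, 215, 205, 186, 170, 169, 170, 171, 170, 165, 166, 165, 168, 168, 169, 169, 168, 169, 172, 166, 170, 168, 174, 170, 161, 144, 123, 119, 124, 120, 125, 128, 130, 134, 138, 144, 146, 150, 152, 159, 162, 167, 167, 169, 172, 171, 170, 168, 170, 169, 171, 172, 171, 172, 169, 167, 170, 173]
w2 110 135 [162, 162, 162, 157, 136, 113, 100, 98, 98, 91, 96, 99, 99, 99, 100, 125, 160, 186, 202, 217, 223, 228, 230, 232, 233, 234, 234, 235, 235, 235, 232, 231, 229, 229, 225, 222, 211, 198, 177, 159, 152, 153, 154, 155, 151, 154, 152, 151, 153, 151, 154, 155, 157, 154, 156, 154, 157, 158, 157, 159, 157, 161, 162, 162, 165, 166, 168, 168, 167, 174, 166, 147, 138, 129, 132, 129, 126, 123, 123, 128, 121, 131, 136, 138, 141, 146, 151, 153, 158, 162]
w2 380 135 [225, 231, 233, 234, 239, 242, 243, 243, 239, 234, 230, 227, 223, 219, 208, 181, 143, 118, 108, 115, 112, 111, 110, 113, 125, 160, 176, 175, 176, 172, 170, 172, 165, 165, 17
[... 2590 characters left out ...]
, 182, 183, 182, 179, 181, 181, 183, 181, 182, 179, 178, 175, 177, 179, 183, 184, 181, 162, 163, 180, 196, 211, 221, 229, 233, 235, 237, 239, 241, 242, 241, 240, 239, 235, 236, 233, 231, 222, 180, 132, 128, 161, 181, 178, 180, 181, 180, 164, 169, 190, 218, 227, 234, 238, 240, 239, 236, 233, 221, 196]
w3 560 235 [49, 47, 48, 48, 51, 51, 55, 63, 67, 68, 70, 62, 56, 51, 47, 54, 47, 53, 57, 52, 52, 53, 55, 52, 60, 66, 71, 72, 75, 75, 76, 73, 72, 75, 73, 67, 72, 98, 147, 171, 178, 178, 180, 179, 176, 169, 153, 159, 176, 192, 210, 220, 227, 232, 233, 236, 237, 238, 239, 238, 237, 237, 235, 233, 232, 231, 217, 167, 123, 116, 134, 167, 181, 182, 182, 179, 162, 168, 194, 217, 229, 234, 236, 238, 238]
```

Run:
```python
from h import *
np.set_printoptions(precision=4,suppress=True)
s,c=cap('wrist'); K=[]
for n in ('w2','w3'):
    k=list(cam(c,s)); k[3]=np.load(n+'.npy')@c['mount']; K.append(k)
pl=[]
for k,a in ((K[0],[(70,159.5),(110,162),(480,186),(560,191)]),(K[1],[(70,261),(100,262.5),(500,288),(560,291.7)])):
    D=np.array([ray(k,*p)[1] for p in a]); n=np.linalg.svd(D)[2][2]; pl.append((n,k[3][:3,3]@n))
d=np.cross(pl[0][0],pl[1][0]); d/=d[1]
for y in (-.07,.07,.2):
    A=np.array([pl[0][0],pl[1][0],[0,1,0]]); print(np.linalg.solve(A,[pl[0][1],pl[1][1],y]))
print('each at z=.196:',[[plane(k,*p,.196) for p in a] for k,a in ((K[0],[(25,156.5),(598,193)]),(K[1],[(46,259),(585,293)]))])
# top view of rung for check
s,c=cap('top'); t=cam(c,s)
print([proj(t,p) for p in ([.69,-.06,.196],[.69,.07,.196])])
```

```text
[ 0.6829 -0.07    0.1995]
[0.6894 0.07   0.1985]
[0.6955 0.2    0.1975]
each at z=.196: [[array([ 0.6833, -0.0706,  0.196 ]), array([0.6991, 0.2821, 0.196 ])], [array([ 0.684 , -0.0704,  0.196 ]), array([0.6993, 0.28  , 0.196 ])]]
[(np.float64(340.8536649107136), np.float64(166.52592784799683)), (np.float64(279.97505923063795), np.float64(165.1892386471502))]
```

```bash
cat >> h.py <<'E'
def delta(p=None,yaw=None):
    """p target TCP; yaw = target direction (deg) of tool z; tool y down"""
    s=bot.sense(); T=T_tool(s)
    print('t',round(s['time'],2),'pos',s['ee_pos'].round(4),'yaw',np.degrees(np.arctan2(T[1,2],T[0,2])).round(2),'w',round(s['width'],4),'F',s['ft_force'].round(1))
    if p is not None: print('dpos mm',((np.array(p)-s['ee_pos'])*1e3).round(1))
    if yaw is not None:
        a=np.radians(yaw); z=np.array([np.cos(a),np.sin(a),0]); y=np.array([0,0,-1.]); M=np.c_[np.cross(y,z),y,z]
        print('drot deg',np.degrees(R.from_matrix(M@T[:3,:3].T).as_rotvec()).round(2))
E
python3 -m pendant '[[-14,-31,0,0,0,-7.1],[-14,-31,0,0,0,-7.1],[-14,-31,0,0,0,-7.1],[-14,-31,0,0,0,-7.1],[-14,-31,0,0,0,-7.1]]' 
python3 -m pendant '[[-14,-31,0,0,0,-7.1],[-14,-31,0,0,0,-7.1],[-14,-31,0,0,0,-7.1],[-14,-31,0,0,0,-7.1],[-14,-31,0,0,0,-7.1]]' 
python3 -m pendant '[[-14,-31,0,0,0,-7.1],[-14,-31,0,0,0,-7.1],[-14,-31,0,0,0,-7.1],[-14,-31,0,0,0,-7.1],[0,0,0,0,0,0]]' 
python3 -c "
from h import *
delta([.48,-.34,.47],-8)"
```

```text
time: 3.42
ee_pos: [0.6049, -0.0547, 0.4679]
ee_rot: [0.686, -0.667, 0.209, -0.201]
ft_force: [0.3, 0.1, 0.9]
width: 0.088
time: 3.83
ee_pos: [0.5343, -0.2152, 0.469]
ee_rot: [0.591, -0.571, 0.402, -0.404]
ft_force: [0.4, -0.3, -0.1]
width: 0.088
time: 4.25
ee_pos: [0.4742, -0.3508, 0.4711]
ee_rot: [-0.467, 0.451, -0.532, 0.544]
ft_force: [-1.1, -0.5, -0.3]
width: 0.0881
t 4.25 pos [ 0.4742 -0.3508  0.4711] yaw -9.06 w 0.0881 F [-1.1 -0.5 -0.3]
dpos mm [ 5.8 10.8 -1.1]
drot deg [-0.12  1.62  1.06]
```

```bash
python3 -m pendant '[[6,11,-1,0,1.6,1],[0,0,0,0,0,0],[0,0,0,0,0,0],[0,0,0,0,0,0],[0,0,0,0,0,0]]'
python3 - <<'E'
from h import *
delta([.48,-.34,.47],-8)
s,c=cap('wrist','w4.png'); np.save('w4.npy',T_tool(s))
E
```

```text
time: 4.67
ee_pos: [0.4844, -0.3368, 0.4698]
ee_rot: [0.466, -0.466, 0.533, -0.531]
ft_force: [0.2, 0.3, 0.0]
width: 0.0881
t 4.67 pos [ 0.4844 -0.3368  0.4698] yaw -7.56 w 0.0881 F [0.2 0.3 0. ]
dpos mm [-4.4 -3.2  0.2]
drot deg [-0.08 -0.15 -0.44]
```

View pics/w4.png

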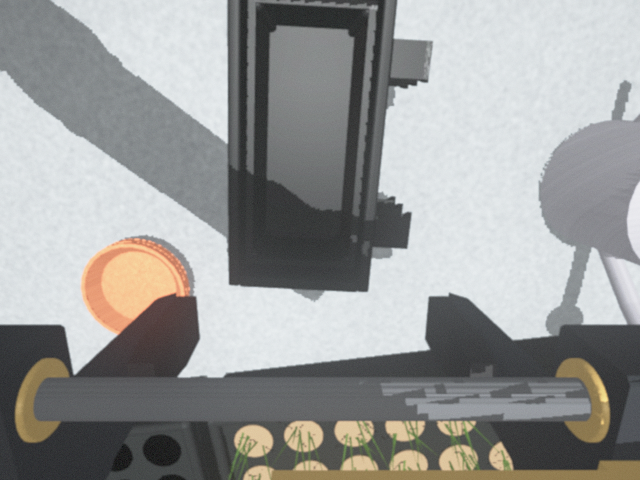

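The pile's top rim shows near corners at about (230,284) and (369,290), with the hooks on the right at v≈60 and v≈225. I'll take a second view 60 mm back.

```bash
python3 -m pendant '[[-10,20,0,0,0,-0.4],[-10,20,0,0,0,0],[-5,15,0,0,0,0],[0,0,0,0,0,0],[0,0,0,0,0,0]]'
python3 - <<'E'
from h import *
delta([.48,-.34,.47],-8)
s,c=cap('wrist','w5.png'); np.save('w5.npy',T_tool(s))
E
```

```text
time: 5.13
ee_pos: [0.46, -0.2777, 0.4695]
ee_rot: [0.465, -0.466, 0.533, -0.531]
ft_force: [-0.5, 0.5, 0.0]
width: 0.0882
t 5.13 pos [ 0.46   -0.2777  0.4695] yaw -7.64 w 0.0882 F [-0.5  0.5  0. ]
dpos mm [ 20.  -62.3   0.5]
drot deg [-0.1  -0.11 -0.36]
```

View pics/w5.png

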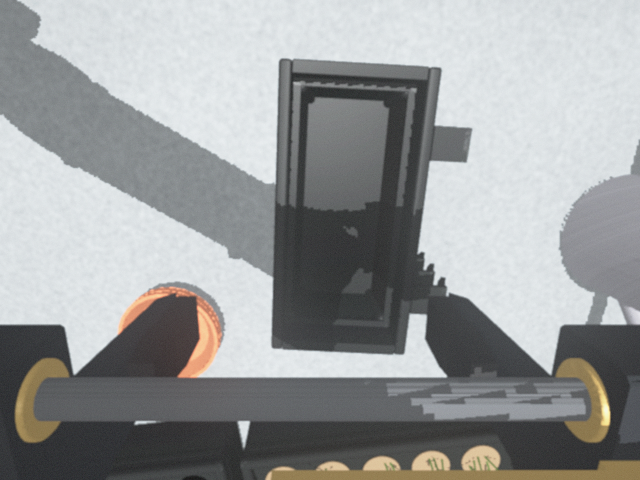

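Run:
```python
from h import *
np.set_printoptions(precision=4,suppress=True)
s,c=cap('wrist'); K={}
for n in ('w4','w5'):
    k=list(cam(c,s)); k[3]=np.load(n+'.npy')@c['mount']; K[n]=k
print(tri((K['w4'],229,284),(K['w5'],272,347)),tri((K['w4'],369,290.5),(K['w5'],405.5,353.5)))
print('hook far', tri((K['w4'],432,41),(K['w5'],471,128)),tri((K['w4'],430.5,82),(K['w5'],467,162)))
P=[plane(K['w5'],u,v,.148)[:2] for u,v in [(281,59),(440,68),(272,347),(405.5,353.5)]]
P=np.array(P); print(P, P.mean(0))
yv=(P[0]-P[2]+P[1]-P[3])/2; xv=(P[1]-P[0]+P[3]-P[2])/2
print('yaw from y',np.degrees(np.arctan2(-yv[0],yv[1])),'x',np.degrees(np.arctan2(xv[1],xv[0])),np.linalg.norm(yv),np.linalg.norm(xv))
a=cv2.resize(cv2.imread('pics/w5.png')[40:380,250:480],None,fx=2,fy=1.75); cv2.imwrite('pics/w5c.png',a)
```

```text
(array([ 0.4131, -0.3777,  0.1468]), array([0.1, 0.1])) (array([ 0.5206, -0.3963,  0.1496]), array([0., 0.]))
hook far (array([ 0.5784, -0.2253,  0.1478]), array([0., 0.])) (array([ 0.5791, -0.2501,  0.1363]), array([0.1, 0.1]))
[[ 0.4542 -0.1639]
 [ 0.5588 -0.1835]
 [ 0.4135 -0.3769]
 [ 0.5209 -0.3973]] [ 0.4868 -0.2804]
yaw from y -10.432103752277168 x -10.702693883575105 0.21700111499822997 0.10786136189066178
```

View pics/w5c.png

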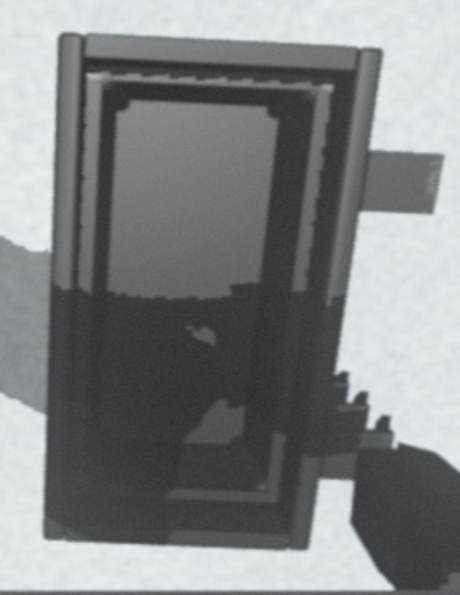

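The rim corners triangulate to z≈0.148, so the pile's top centre is (0.487,-0.2805) with yaw -10.5°. I'll grip the front rim at its middle.

```bash
python3 -m pendant '[[-12,4,-15,0,0,-1.5],[-11,3,-20,0,0,-1.4],[0,0,-25,0,0,0],[0,0,-25,0,0,0],[0,0,-25,0,0,0]]' 
python3 -m pendant '[[0,0,-20,0,0,0],[0,0,-15,0,0,0],[0,0,-10,0,0,0],[0,0,0,0,0,0],[0,0,0,0,0,0]]' 
python3 -c "
from h import *
delta([.4372,-.2713,.285],-10.5)"
```

```text
time: 5.65
ee_pos: [0.4391, -0.2772, 0.3615]
ee_rot: [-0.451, 0.449, -0.541, 0.55]
ft_force: [0.4, 0.0, 0.3]
width: 0.0884
time: 6.07
ee_pos: [0.4383, -0.281, 0.3095]
ee_rot: [-0.448, 0.45, -0.543, 0.55]
ft_force: [0.2, -1.0, 0.8]
width: 0.0882
t 6.07 pos [ 0.4383 -0.281   0.3095] yaw -11.18 w 0.0882 F [ 0.2 -1.   0.8]
dpos mm [ -1.1   9.7 -24.5]
drot deg [0.54 0.22 0.68]
```

```bash
python3 -m pendant '[[-1,5,-4,0.5,0.2,0.7],[0,5,-8,0,0,0],[0,0,-8,0,0,0],[0,0,-3,0,0,0],[0,0,0,0,0,0]]' 
python3 -c "
from h import *
delta([.4372,-.2713,.285],-10.5); cap('wrist','w6.png')"
```

```text
time: 6.48
ee_pos: [0.4388, -0.2709, 0.2873]
ee_rot: [-0.454, 0.452, -0.541, 0.545]
ft_force: [-0.1, 1.0, 0.4]
width: 0.0882
t 6.48 pos [ 0.4388 -0.2709  0.2873] yaw -10.38 w 0.0882 F [-0.1  1.   0.4]
dpos mm [-1.6 -0.4 -2.3]
drot deg [ 0.11  0.31 -0.12]
```

View pics/w6.png

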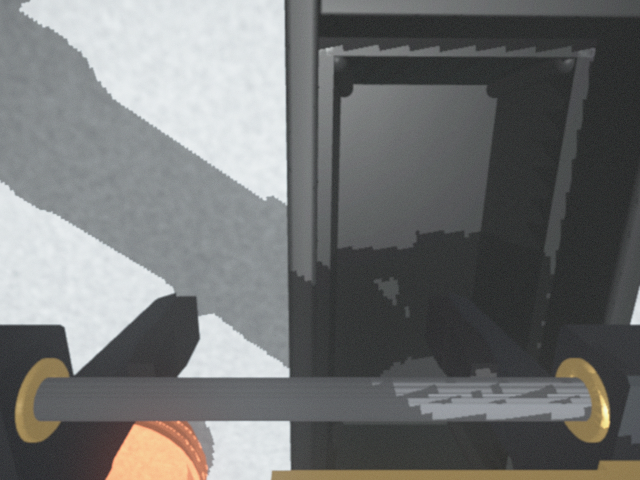

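The rim band (u 288–320) runs almost centrally between the fingers (u 198 and 430). I'll nudge about 2 mm and close.

```bash
python3 -m pendant '[[-2,0,-2,0,0.3,0],[0,0,0,0,0,0],[0,0,0,0,0,0],[0,0,0,0,0,0],[0,0,0,0,0,0]]' 
python3 -m pendant '[[0,0,0,0,0,0],[0,0,0,0,0,0],[0,0,0,0,0,0],[0,0,0,0,0,0],[0,0,0,0,0,0]]' 1
python3 -m pendant '[[0,0,0,0,0,0],[0,0,0,0,0,0],[0,0,0,0,0,0],[0,0,0,0,0,0],[0,0,0,0,0,0]]' 
python3 -c "
from h import *
delta([.4372,-.2713,.285],-10.5); cap('wrist','w7.png')"
```

```text
time: 6.95
ee_pos: [0.4368, -0.2714, 0.2861]
ee_rot: [-0.452, 0.453, -0.542, 0.544]
ft_force: [0.8, 0.0, -0.6]
width: 0.0881
time: 7.37
ee_pos: [0.437, -0.2716, 0.2864]
ee_rot: [-0.452, 0.453, -0.542, 0.545]
ft_force: [-0.8, 0.2, -0.1]
width: 0.0571
time: 7.78
ee_pos: [0.437, -0.2716, 0.2864]
ee_rot: [-0.452, 0.453, -0.542, 0.544]
ft_force: [-0.1, -0.1, 0.5]
width: 0.0237
t 7.78 pos [ 0.437  -0.2716  0.2864] yaw -10.4 w 0.0237 F [-0.1 -0.1  0.5]
dpos mm [ 0.2  0.3 -1.4]
drot deg [ 0.18  0.1  -0.1 ]
```

View pics/w7.png

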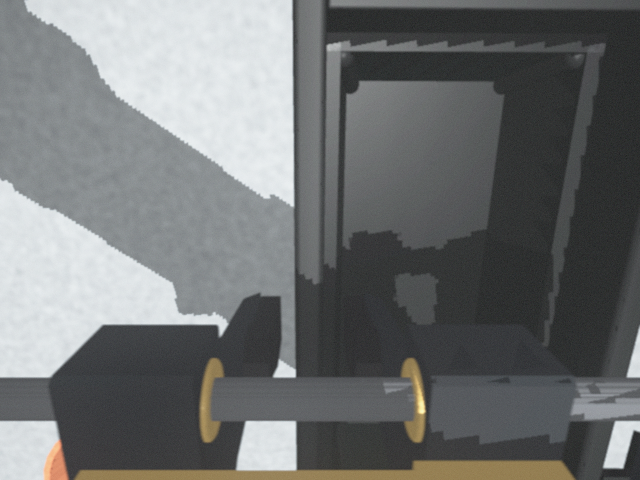

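```bash
python3 -m pendant '[[0,0,0,0,0,0],[0,0,0,0,0,0],[0,0,0,0,0,0],[0,0,0,0,0,0],[0,0,0,0,0,0]]' 
python3 -m pendant '[[0,0,5,0,0,0],[0,0,8,0,0,0],[0,0,10,0,0,0],[0,0,10,0,0,0],[0,0,0,0,0,0]]' 
python3 -c "
from h import *
delta([.4372,-.2713,.285],-10.5); cap('wrist','w8.png');cap('scene','s8.png')"
```

```text
time: 8.25
ee_pos: [0.4368, -0.2715, 0.2864]
ee_rot: [-0.452, 0.453, -0.542, 0.544]
ft_force: [-0.7, 0.3, 0.1]
width: 0.0086
time: 8.67
ee_pos: [0.4361, -0.2713, 0.322]
ee_rot: [-0.452, 0.453, -0.543, 0.544]
ft_force: [0.7, -0.0, -1.4]
width: 0.0086
t 8.67 pos [ 0.4361 -0.2713  0.322 ] yaw -10.43 w 0.0086 F [ 0.7 -0.  -1.4]
dpos mm [  1.1  -0.  -37. ]
drot deg [ 0.11 -0.07 -0.07]
```

View pics/s8.png

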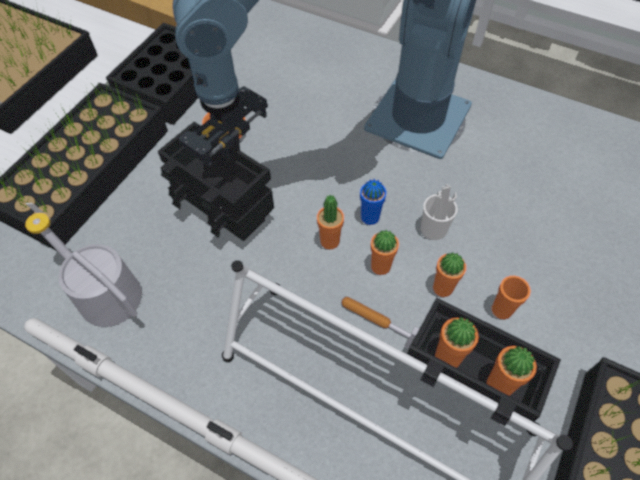

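View pics/w8.png

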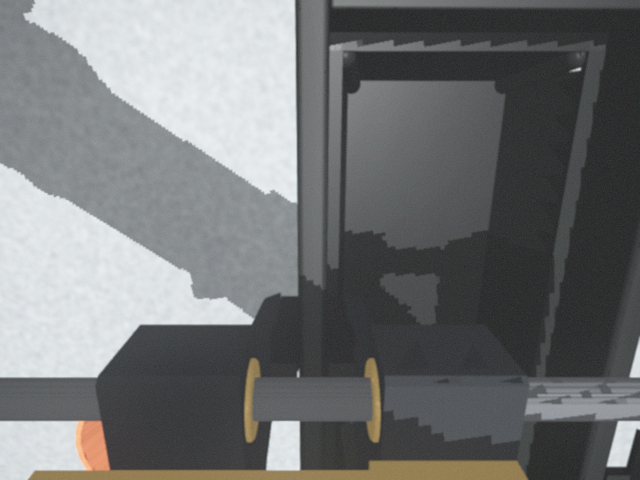

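Only the top planter came up, and the others are still stacked. I'll raise it clear.

```bash
python3 -m pendant '[[0,0,12,0,0,0],[0,0,16,0,0,0],[0,0,20,0,0,0],[0,0,20,0,0,0],[0,0,20,0,0,0]]' 
python3 -m pendant '[[0,0,12,0,0,0],[0,10,0,0,0,0.8],[0,20,0,0,0,0.8],[2,28,0,0,0,0.8],[3,28,0,0,0,0.8]]' 
python3 -m pendant '[[3,28,0,0,0,0.8],[3,28,0,0,0,0.8],[3,28,0,0,0,0.8],[3,28,0,0,0,0.8],[3,28,0,0,0,0.8]]' 
python3 -c "
from h import *
delta([.47,.0758,.415],-2.57)"
```

```text
time: 9.18
ee_pos: [0.4333, -0.2692, 0.4096]
ee_rot: [0.449, -0.455, 0.547, -0.54]
ft_force: [0.5, -0.3, -1.7]
width: 0.0086
time: 9.6
ee_pos: [0.4362, -0.1857, 0.4274]
ee_rot: [0.463, -0.468, 0.533, -0.532]
ft_force: [0.2, 0.4, -1.9]
width: 0.0086
time: 10.02
ee_pos: [0.4475, -0.0361, 0.4251]
ee_rot: [0.482, -0.489, 0.517, -0.512]
ft_force: [0.3, 0.0, -2.4]
width: 0.0093
t 10.02 pos [ 0.4475 -0.0361  0.4251] yaw -3.35 w 0.0093 F [ 0.3  0.  -2.4]
dpos mm [ 22.5 111.9 -10.1]
drot deg [ 0.13 -0.66  0.78]
```

```bash
python3 -m pendant '[[5,28,0,0,0,0.3],[5,25,0,0,-0.3,0.3],[5,20,0,0,-0.3,0],[5,12,0,0,0,0],[2,5,0,0,0,0]]' 
python3 -m pendant '[[0,0,0,0,0,0],[0,0,0,0,0,0],[0,0,0,0,0,0],[0,0,0,0,0,0],[0,0,0,0,0,0]]'
python3 - <<'E'
from h import *
delta([.5711,.0758,.415],-2.57)
cap('wrist','w9.png');cap('scene','s9.png')
E
```

```text
time: 10.43
ee_pos: [0.4658, 0.0666, 0.4225]
ee_rot: [0.49, -0.493, 0.51, -0.506]
ft_force: [-0.3, -0.4, -2.5]
width: 0.0087
time: 10.85
ee_pos: [0.465, 0.0637, 0.4215]
ee_rot: [0.488, -0.494, 0.511, -0.507]
ft_force: [-0.3, -0.1, -2.1]
width: 0.0087
t 10.85 pos [0.465  0.0637 0.4215] yaw -2.09 w 0.0087 F [-0.3 -0.1 -2.1]
dpos mm [106.1  12.1  -6.5]
drot deg [ 0.12 -0.57 -0.48]
```

View pics/w9.png

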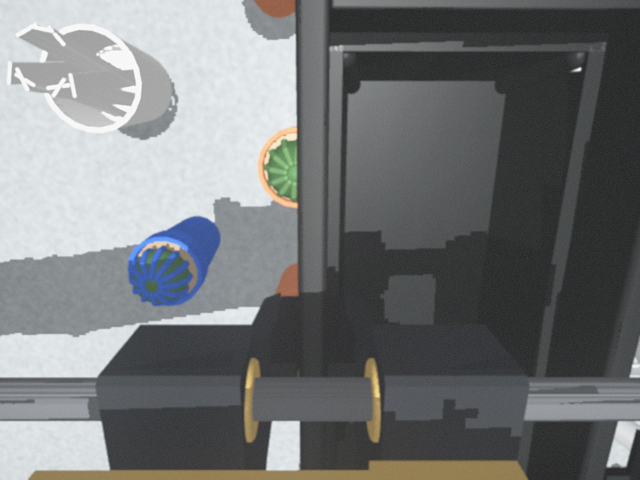

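View pics/s9.png

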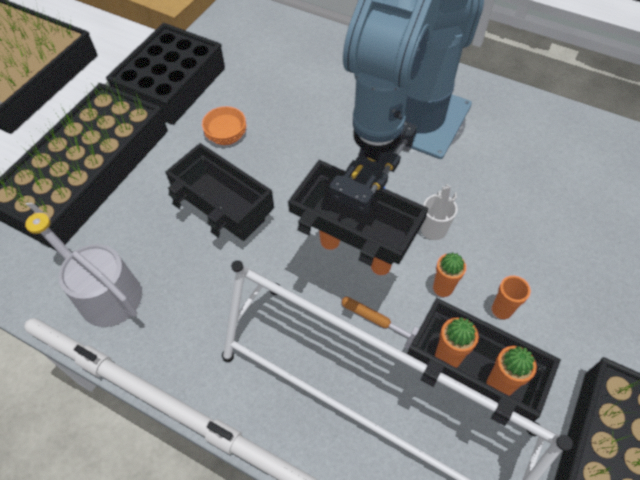

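The planter is held level with no slip, and the remaining pile at (219,190) is undisturbed. I'll move forward over the rung.

```bash
python3 -m pendant '[[10,2,0,0,-0.3,-0.2],[20,3,0,0,-0.3,-0.3],[20,3,0,0,0,0],[20,2,0,0,0,0],[15,1,0,0,0,0]]' 
python3 -m pendant '[[8,0,0,0,0,0],[5,0,0,0,0,0],[0,0,0,0,0,0],[0,0,0,0,0,0],[0,0,0,0,0,0]]'
python3 - <<'E'
from h import *
delta([.5711,.0758,.415],-2.57)
E
```

```text
time: 11.37
ee_pos: [0.5532, 0.0744, 0.4217]
ee_rot: [-0.489, 0.488, -0.511, 0.512]
ft_force: [-0.0, 0.9, -2.1]
width: 0.0086
time: 11.78
ee_pos: [0.57, 0.0743, 0.4207]
ee_rot: [-0.488, 0.488, -0.511, 0.513]
ft_force: [-0.4, 0.4, -2.3]
width: 0.0086
t 11.78 pos [0.57   0.0743 0.4207] yaw -2.71 w 0.0086 F [-0.4  0.4 -2.3]
dpos mm [ 1.1  1.5 -5.7]
drot deg [0.06 0.14 0.14]
```

Run:
```python
from h import *
_,a=cap('scene');_,b=cap('top')
A=cv2.resize(a['pixels'][220:400,220:420],(800,600)[:2],interpolation=cv2.INTER_CUBIC) if 0 else cv2.resize(a['pixels'][230:380,230:430],(800,600),interpolation=cv2.INTER_CUBIC)
B=cv2.resize(b['pixels'][110:260,190:390],(800,600),interpolation=cv2.INTER_CUBIC)
cv2.imwrite('pics/s10.png',A[:,:,::-1]);cv2.imwrite('pics/t10.png',B[:,:,::-1])
```

```text
(no output)
```

View pics/s10.png

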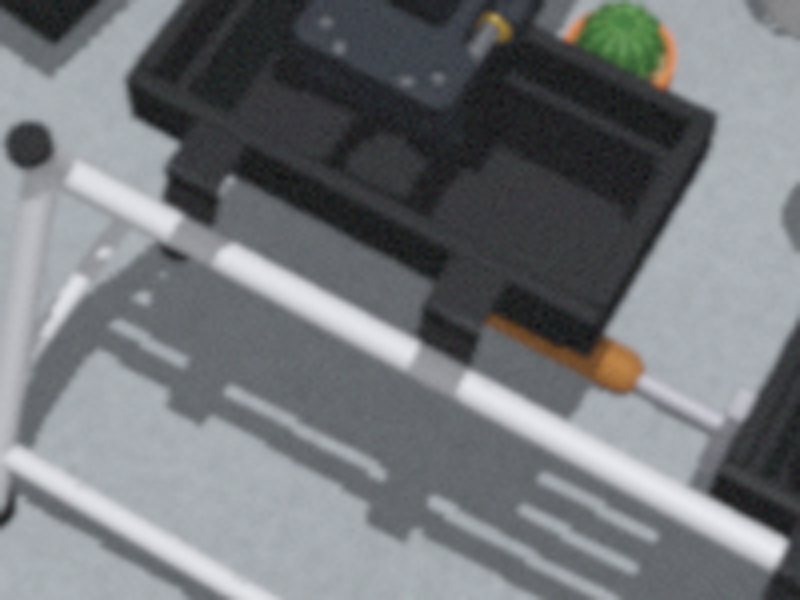

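View pics/t10.png

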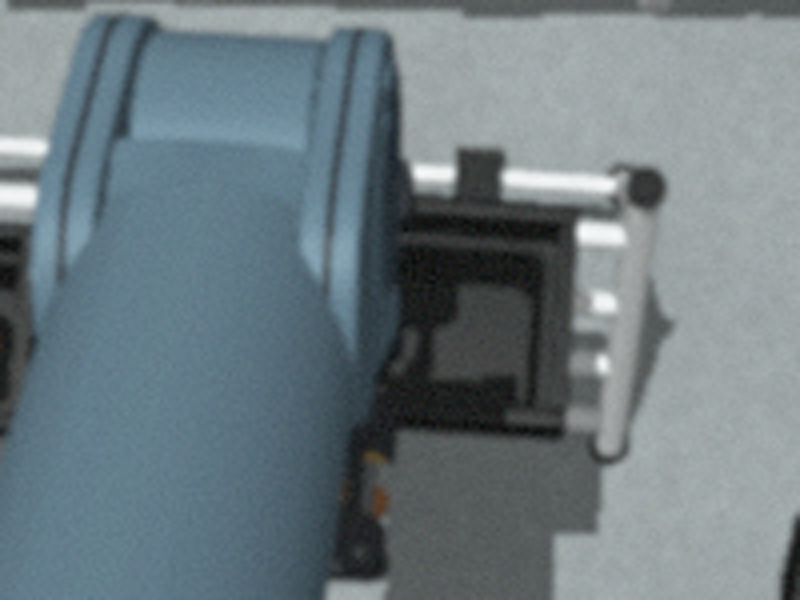

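Run:
```python
from h import *
s,c=cap('top');t=cam(c,s)
for u,v in [(304.3,147),(316.3,147.3)]: print(plane(t,u,v,.2815))
T=T_tool(s); tz=T[:2,2]; ty=np.array([-tz[1],tz[0]])
for y in (-.048,-.072): print('pred lip back',T[:2,3]+tz*(.0505+.081)+ty*y)
for y in (-.06,.06): print('pred hook pt',T[:2,3]+tz*(.0505+.066)+ty*y, 'rung x there',.6895+.045*((T[:2,3]+tz*.1165+ty*y)[1]-.0705))
```

```text
[0.6985495  0.01660017 0.2815    ]
[ 0.69848866 -0.00674716  0.2815    ]
pred lip back [0.69886618 0.02019424]
pred lip back [ 0.69773156 -0.00377886]
pred hook pt [0.68331569 0.00891683] rung x there 0.6867287571586516
pred hook pt [0.68898878 0.12878229] rung x there 0.6921227029877438
```

The top view and kinematics agree to about 1 mm: the hooks are roughly 3 mm in front of the rung axis. Lowering.

```bash
python3 -m pendant '[[1,1,-8,0,0.1,0.1],[0,0,-12,0,0,0],[0,0,-12,0,0,0],[0,0,-10,0,0,0],[0,0,-5,0,0,0]]' 
python3 -m pendant '[[0,0,0,0,0,0],[0,0,0,0,0,0],[0,0,0,0,0,0],[0,0,0,0,0,0],[0,0,0,0,0,0]]'
python3 - <<'E'
from h import *
delta([.5711,.0758,.345],-2.57)
_,a=cap('scene')
A=cv2.resize(a['pixels'][230:380,230:430],(800,600),interpolation=cv2.INTER_CUBIC)
cv2.imwrite('pics/s11.png',A[:,:,::-1])
E
```

```text
time: 12.35
ee_pos: [0.5698, 0.0759, 0.3707]
ee_rot: [-0.49, 0.488, -0.511, 0.511]
ft_force: [-0.3, 0.6, -2.0]
width: 0.0089
time: 12.77
ee_pos: [0.5693, 0.0758, 0.3688]
ee_rot: [0.489, -0.489, 0.511, -0.511]
ft_force: [0.6, -0.8, -2.5]
width: 0.0085
t 12.77 pos [0.5693 0.0758 0.3688] yaw -2.55 w 0.0085 F [ 0.6 -0.8 -2.5]
dpos mm [  1.8  -0.  -23.8]
drot deg [-0.   -0.03 -0.02]
```

View pics/s11.png

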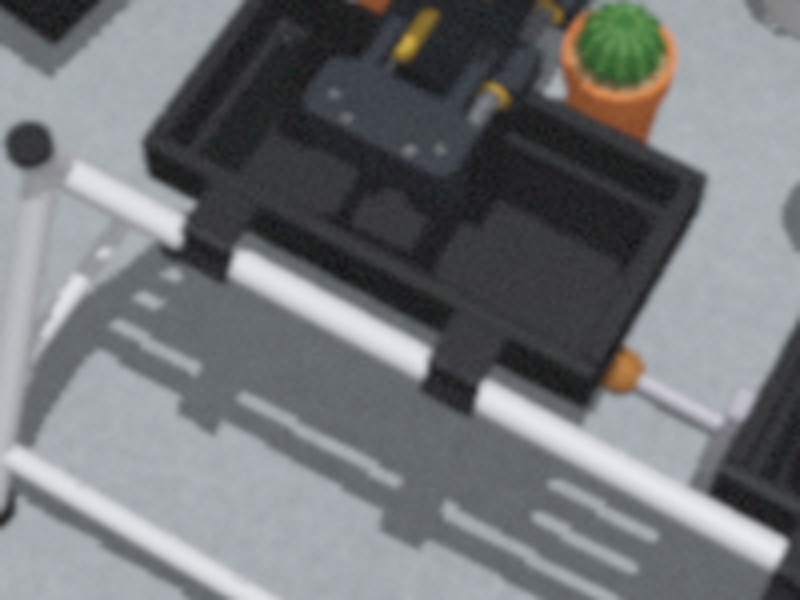

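Both hooks stand just above and over the rung. I'll go slowly down the last ~23 mm, watching the force.

```bash
python3 -m pendant '[[2,0,-3,0,0,0],[0,0,-4,0,0,0],[0,0,-4,0,0,0],[0,0,-2,0,0,0],[0,0,0,0,0,0]]' 
python3 -m pendant '[[0,0,-2,0,0,0],[0,0,-3,0,0,0],[0,0,-2,0,0,0],[0,0,0,0,0,0],[0,0,0,0,0,0]]'
python3 - <<'E'
from h import *
delta([.5711,.0758,.345],-2.57)
_,a=cap('scene')
A=cv2.resize(a['pixels'][230:380,230:430],(800,600),interpolation=cv2.INTER_CUBIC)
cv2.imwrite('pics/s12.png',A[:,:,::-1])
E
```

```text
time: 13.23
ee_pos: [0.572, 0.0759, 0.3555]
ee_rot: [-0.489, 0.488, -0.511, 0.511]
ft_force: [0.1, -0.1, -2.5]
width: 0.0087
time: 13.65
ee_pos: [0.5718, 0.0759, 0.3473]
ee_rot: [-0.489, 0.488, -0.511, 0.511]
ft_force: [-0.2, 0.0, -2.0]
width: 0.0089
t 13.65 pos [0.5718 0.0759 0.3473] yaw -2.55 w 0.0089 F [-0.2  0.  -2. ]
dpos mm [-0.7 -0.1 -2.3]
drot deg [-0.03  0.04 -0.02]
```

View pics/s12.png

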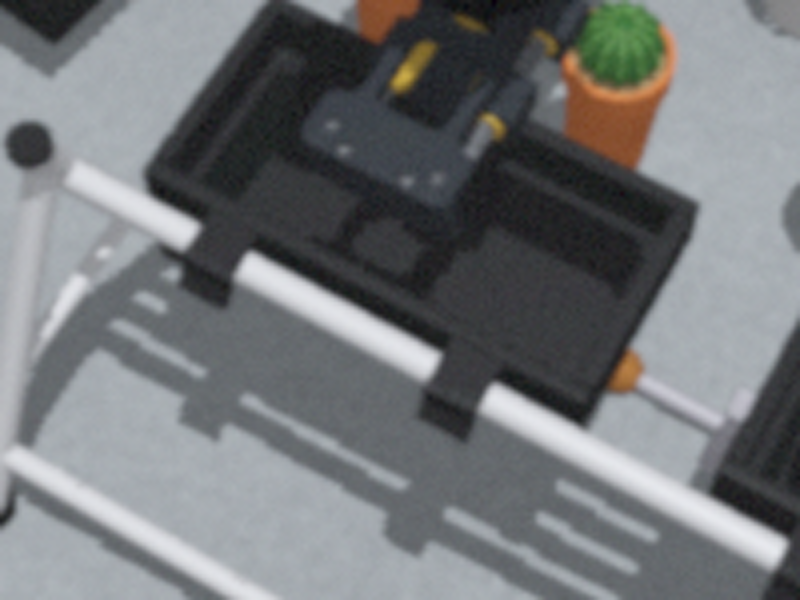

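Both hooks now straddle the rung, with the lips visible behind it. I'll lower until the weight comes off.

```bash
python3 -m pendant '[[0,0,-1,0,0,0],[0,0,-1,0,0,0],[0,0,-1,0,0,0],[0,0,0,0,0,0],[0,0,0,0,0,0]]' 
python3 -m pendant '[[0,0,-1,0,0,0],[0,0,-1,0,0,0],[0,0,0,0,0,0],[0,0,0,0,0,0],[0,0,0,0,0,0]]'
```

```text
time: 14.12
ee_pos: [0.5716, 0.0759, 0.3449]
ee_rot: [0.489, -0.488, 0.511, -0.511]
ft_force: [-3.3, 0.3, 0.3]
width: 0.0088
time: 14.53
ee_pos: [0.5713, 0.0757, 0.3439]
ee_rot: [0.489, -0.488, 0.512, -0.51]
ft_force: [-3.1, 0.6, 1.6]
width: 0.0089
```

```bash
python3 -m pendant '[[0,0,0,0,0,0],[0,0,0,0,0,0],[0,0,0,0,0,0],[0,0,0,0,0,0],[0,0,0,0,0,0]]' 0.55
python3 -m pendant '[[0,0,0,0,0,0],[0,0,0,0,0,0],[0,0,5,0,0,0],[0,0,15,0,0,0],[0,0,20,0,0,0]]'
python3 -m pendant '[[0,0,20,0,0,0],[0,0,20,0,0,0],[0,0,20,0,0,0],[-20,0,10,0,0,0],[0,0,0,0,0,0]]' 0
python3 - <<'E'
from h import *
delta([.5711,.0758,.345],-2.57)
s,a=cap('wrist','w13.png'); np.save('w13.npy',T_tool(s))
_,a=cap('scene')
A=cv2.resize(a['pixels'][230:380,230:430],(800,600),interpolation=cv2.INTER_CUBIC)
cv2.imwrite('pics/s13.png',A[:,:,::-1])
E
```

```text
time: 14.95
ee_pos: [0.5726, 0.0758, 0.3441]
ee_rot: [-0.49, 0.487, -0.51, 0.512]
ft_force: [-0.0, -0.7, 0.1]
width: 0.039
time: 15.37
ee_pos: [0.5714, 0.0759, 0.3821]
ee_rot: [0.488, -0.489, 0.511, -0.511]
ft_force: [0.7, -0.0, 0.8]
width: 0.0395
time: 15.78
ee_pos: [0.5517, 0.0749, 0.4602]
ee_rot: [-0.489, 0.487, -0.511, 0.512]
ft_force: [0.2, -1.1, -0.1]
width: 0.0709
t 15.78 pos [0.5517 0.0749 0.4602] yaw -2.65 w 0.0709 F [ 0.2 -1.1 -0.1]
dpos mm [  19.4    0.9 -115.2]
drot deg [-0.02  0.18  0.08]
```

View pics/s13.png

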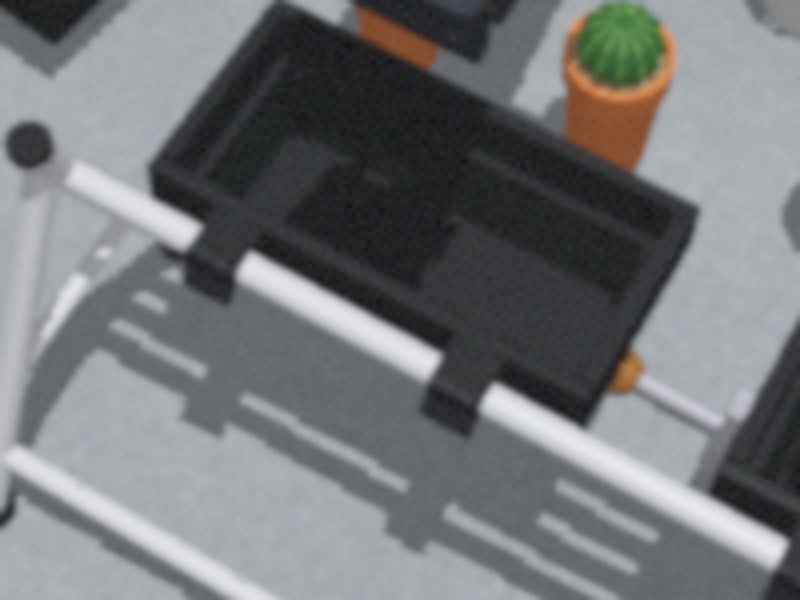

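View pics/w13.png

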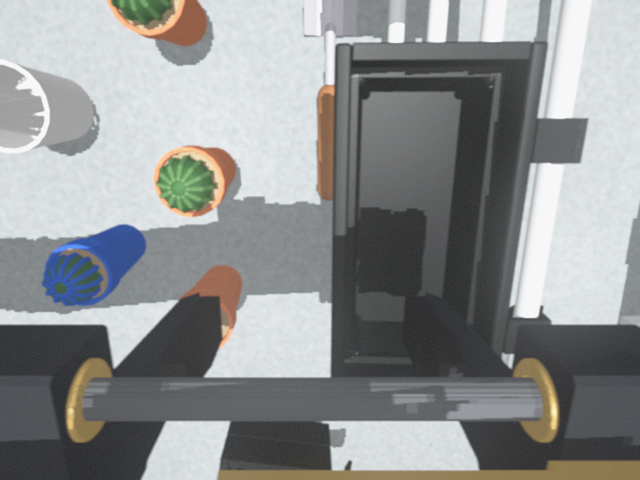

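The planter hangs level on both hooks and the fingers are clear. Now I'll locate the pots from the green ball centroids across the views.

Run:
```python
from h import *
np.set_printoptions(precision=4,suppress=True)
s,c=cap('wrist'); k1=list(cam(c,s)); k13=list(k1)
T1=np.array([[1,-.0008,.0013,.4124],[-.0013,0,1,.1766],[-.0008,-1,0,.4616],[0,0,0,1]])
k1[3]=T1@c['mount']; k13[3]=np.load('w13.npy')@c['mount']
_,ct=cap('top');t=cam(ct,s);_,cs=cap('scene');w=cam(cs,s)
def blobs(im,bgr=True):
    hsv=cv2.cvtColor(im,cv2.COLOR_BGR2HSV if bgr else cv2.COLOR_RGB2HSV); m=cv2.inRange(hsv,(38,70,20),(78,255,220)); m=cv2.morphologyEx(m,cv2.MORPH_CLOSE,np.ones((7,7),np.uint8))
    n,l,st,ce=cv2.connectedComponentsWithStats(m)
    out=[]
    for j in range(1,n):
        if st[j][4]>80:
            cn=max(cv2.findContours((l==j).astype(np.uint8),0,2)[0],key=cv2.contourArea); (x,y),r=cv2.minEnclosingCircle(cn); out.append((int(st[j][4]),ce[j].round(1).tolist(),round(x,1),round(y,1),round(r,1)))
    return out
for n,im,b in (('w1',cv2.imread('pics/w1.png'),1),('w13',cv2.imread('pics/w13.png'),1),('t',ct['pixels'],0),('s',cs['pixels'],0)): print(n,blobs(im,b))
print('near',tri((k1,226,255),(k13,185,184)))
print('planter',[plane(k13,u,v,.207) for u,v in [(335,44),(546,42),(332,376)]])
for n,k in (('a',(228,249)),('b',(389,237))): print(n,plane(k1,*k,.098))
print('a13',plane(k13,188,180,.098))
```

```text
w1 [(230, [122.3, 108.9], 124.0, 110.1, 13.0), (118, [105.3, 127.0], 105.0, 127.0, 6.4), (96, [135.3, 123.4], 133.0, 125.5, 11.0), (258, [127.5, 141.7], 128.0, 140.5, 16.9), (923, [397.7, 246.7], 393.0, 242.5, 24.3), (2557, [54.8, 259.9], 56.0, 263.0, 42.5), (1275, [222.0, 258.9], 223.7, 256.9, 25.8)]
w13 [(968, [142.4, 8.9], 141.0, 3.5, 29.2), (2281, [185.1, 183.6], 185.3, 182.9, 29.0), (595, [80.8, 272.5], 78.5, 273.0, 22.6)]
t [(170, [33.4, 134.2], 32.0, 136.1, 20.0), (85, [8.7, 152.3], 8.0, 152.0, 8.9), (533, [112.3, 179.7], 111.5, 177.5, 18.4), (269, [2.8, 191.4], 2.0, 195.0, 26.1), (170, [533.8, 179.7], 534.0, 182.5, 14.6), (363, [162.3, 184.1], 159.5, 183.0, 14.3), (183, [84.9, 222.2], 85.0, 222.0, 17.5), (85, [25.5, 216.5], 23.5, 216.0, 9.3), (138, [534.7, 217.2], 534.1, 218.0, 10.8), (769, [539.0, 282.6], 538.0, 279.4, 48.9), (95, [80.7, 253.3], 76.5, 251.5, 12.5), (81, [572.4, 255.7], 571.5, 256.0, 7.0), (178, [622.4, 279.1], 623.2, 281.7, 19.7), (115, [323.4, 281.8], 323.5, 282.0, 6.2), (119, [542.3, 349.1], 542.4, 349.2, 8.9), (109, [569.0, 361.5], 569.1, 359.3, 8.9), (32
[... 201 characters left out ...]
 7.6), (125, [122.2, 118.4], 121.5, 117.0, 9.0), (86, [87.3, 127.9], 86.5, 129.0, 7.4), (83, [51.8, 135.7], 52.5, 136.5, 7.5), (87, [35.8, 152.3], 37.9, 154.0, 9.1), (113, [37.4, 175.5], 37.4, 176.1, 8.1), (106, [5.2, 182.4], 6.0, 182.0, 7.2), (98, [56.8, 183.2], 56.9, 182.8, 6.9), (321, [384.8, 240.7], 384.8, 240.9, 10.3), (345, [452.2, 263.3], 452.3, 263.4, 10.8), (585, [460.8, 331.3], 460.9, 331.0, 14.3), (661, [518.9, 360.6], 518.8, 360.0, 15.3)]
near (array([0.4513, 0.1025, 0.1006]), array([0.5, 0.5]))
planter [array([0.5698, 0.1848, 0.207 ]), array([0.6774, 0.1808, 0.207 ]), array([ 0.5619, -0.0109,  0.207 ])]
a [0.4467 0.1046 0.098 ]
b [0.4362 0.243  0.098 ]
a13 [0.4533 0.1048 0.098 ]
```

```bash
python3 -m pendant '[[-16,2,0,0,0,7.1],[-16,2,0,0,0,7.1],[-16,2,0,0,0,7.1],[-16,2,0,0,0,7.1],[-16,2,0,0,0,7.1]]' 
python3 -m pendant '[[-10,2,-5,0,0,7.1],[-10,2,-10,0,0,7.1],[-5,2,-15,0,0,7.1],[-5,2,-15,0,0,7.1],[-5,2,-15,0,0,7.1]]' 
python3 -m pendant '[[0,2,-15,0,0,7.1],[0,2,-10,0,0,5],[0,2,-5,0,0,0],[0,0,0,0,0,0],[0,0,0,0,0,0]]'
python3 - <<'E'
from h import *
delta([.43,.103,.36],87.4)
E
```

```text
time: 16.45
ee_pos: [0.4735, 0.0858, 0.4526]
ee_rot: [-0.62, 0.625, -0.334, 0.337]
ft_force: [-0.1, 0.7, -0.6]
width: 0.088
time: 16.87
ee_pos: [0.4365, 0.0962, 0.39]
ee_rot: [-0.693, 0.697, -0.126, 0.13]
ft_force: [0.2, -0.8, 0.6]
width: 0.0879
time: 17.28
ee_pos: [0.4348, 0.1022, 0.3531]
ee_rot: [-0.701, 0.709, -0.053, 0.05]
ft_force: [0.6, -0.3, 0.4]
width: 0.0882
t 17.28 pos [0.4348 0.1022 0.3531] yaw 81.58 w 0.0882 F [ 0.6 -0.3  0.4]
dpos mm [-4.8  0.8  6.9]
drot deg [ 0.59 -0.27  5.82]
```

```bash
python3 -m pendant '[[0,0,0,0.6,-0.3,5.8],[0,0,0,0,0,0],[0,0,0,0,0,0],[0,0,0,0,0,0],[0,0,0,0,0,0]]'
python3 - <<'E'
from h import *
delta([.43,.103,.36],87.4)
s,a=cap('wrist','w14.png'); np.save('w14.npy',T_tool(s))
E
```

```text
time: 17.7
ee_pos: [0.4362, 0.102, 0.3547]
ee_rot: [0.707, -0.707, 0.019, -0.022]
ft_force: [-0.8, -0.0, 0.0]
width: 0.0882
t 17.7 pos [0.4362 0.102  0.3547] yaw 86.68 w 0.0882 F [-0.8 -0.   0. ]
dpos mm [-6.2  1.   5.3]
drot deg [-0.02  0.17  0.72]
```

View pics/w14.png

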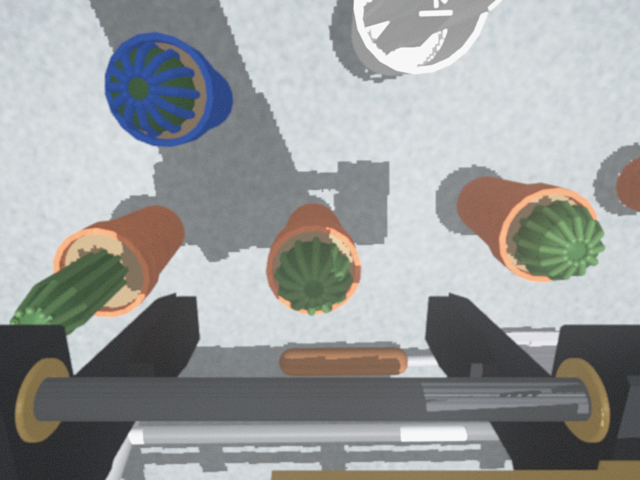

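Pot A's collar is centred at about (313.5,269), nearly midway between the fingers. Pot B's collar is at about (551,234).

Run:
```python
from h import *
np.set_printoptions(precision=4,suppress=True)
s,c=cap('wrist'); k=list(cam(c,s)); K={}
T1=np.array([[1,-.0008,.0013,.4124],[-.0013,0,1,.1766],[-.0008,-1,0,.4616],[0,0,0,1]])
for n,T in (('1',T1),('13',np.load('w13.npy')),('14',np.load('w14.npy'))): K[n]=[*k[:3],T@c['mount']]
print('A',plane(K['14'],313.5,269,.098),'B',plane(K['14'],551,234,.098))
print(tri((K['14'],313.5,269),(K['13'],190,180)),tri((K['14'],313.5,269),(K['1'],228,249)),tri((K['14'],551,234),(K['1'],389,237)))
```

```text
A [0.4515 0.103  0.098 ] B [0.4376 0.2437 0.098 ]
(array([0.4535, 0.1028, 0.0927]), array([0.1, 0.1])) (array([0.4511, 0.1034, 0.0941]), array([1.8, 1.8])) (array([0.4372, 0.243 , 0.0991]), array([0.1, 0.1]))
```

```bash
python3 -m pendant '[[9,1,-10,0,0.1,0.5],[7,0,-15,0,0,0],[0,0,-15,0,0,0],[0,0,-5,0,0,0],[0,0,0,0,0,0]]' 
python3 -m pendant '[[0,0,0,0,0,0],[0,0,0,0,0,0],[0,0,0,0,0,0],[0,0,0,0,0,0],[0,0,0,0,0,0]]' 
python3 -c "
from h import *
delta([.452,.103,.236],87.4)"
```

```text
time: 18.22
ee_pos: [0.4534, 0.1036, 0.3094]
ee_rot: [0.708, -0.706, 0.017, -0.02]
ft_force: [0.6, -0.3, 0.6]
width: 0.0882
time: 18.63
ee_pos: [0.4536, 0.1037, 0.3116]
ee_rot: [0.708, -0.706, 0.016, -0.021]
ft_force: [-0.6, -0.5, -0.7]
width: 0.088
t 18.63 pos [0.4536 0.1037 0.3116] yaw 87.0 w 0.088 F [-0.6 -0.5 -0.7]
dpos mm [ -1.6  -0.7 -75.6]
drot deg [-0.15  0.35  0.4 ]
```

```bash
python3 -m pendant '[[-1,-1,-12,0,0.3,0.4],[0,0,-18,0,0,0],[0,0,-18,0,0,0],[0,0,-14,0,0,0],[0,0,-8,0,0,0]]' 
python3 -m pendant '[[0,0,-4,0,0,0],[0,0,0,0,0,0],[0,0,0,0,0,0],[0,0,0,0,0,0],[0,0,0,0,0,0]]' 
python3 -c "
from h import *
delta([.452,.103,.236],87.4); cap('wrist','w15.png')"
```

```text
time: 19.05
ee_pos: [0.4533, 0.103, 0.2396]
ee_rot: [0.709, -0.705, 0.013, -0.018]
ft_force: [-0.6, -0.4, 0.5]
width: 0.0879
time: 19.47
ee_pos: [0.4527, 0.1025, 0.2338]
ee_rot: [0.709, -0.705, 0.014, -0.016]
ft_force: [-0.1, 0.7, -0.1]
width: 0.088
t 19.47 pos [0.4527 0.1025 0.2338] yaw 87.54 w 0.088 F [-0.1  0.7 -0.1]
dpos mm [-0.7  0.5  2.2]
drot deg [-0.26  0.21 -0.14]
```

View pics/w15.png

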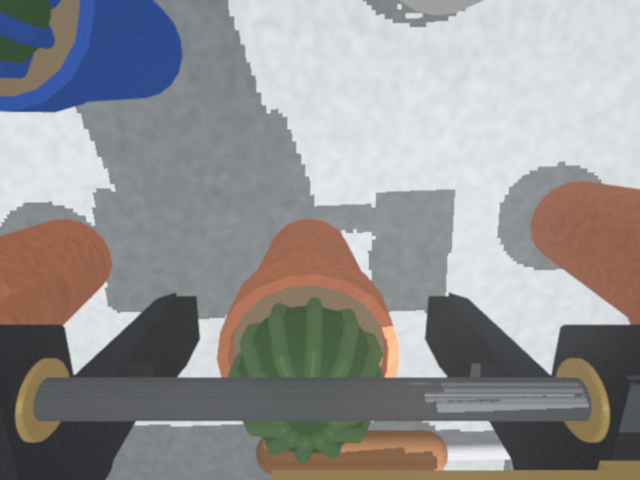

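The pot is centred between the fingers (u 218–398 against 198–430). Closing.

```bash
python3 -m pendant '[[0,0,0,0,0,0],[0,0,0,0,0,0],[0,0,0,0,0,0],[0,0,0,0,0,0],[0,0,0,0,0,0]]' 1
python3 -m pendant '[[0,0,0,0,0,0],[0,0,0,0,0,0],[0,0,0,0,0,0],[0,0,2,0,0,0],[0,0,6,0,0,0]]' 
python3 -m pendant '[[0,0,15,0,0,0],[0,0,20,0,0,0],[0,0,20,0,0,0],[0,0,20,0,0,0],[0,0,20,0,0,0]]' 
python3 -c "
from h import *
delta([.521,.0635,.42],87.4); cap('wrist','w16.png');cap('scene','s16.png')"
```

```text
time: 19.93
ee_pos: [0.4535, 0.1027, 0.2354]
ee_rot: [0.709, -0.705, 0.013, -0.017]
ft_force: [0.5, -0.4, -0.6]
width: 0.0572
time: 20.35
ee_pos: [0.4526, 0.1025, 0.2426]
ee_rot: [0.709, -0.705, 0.014, -0.017]
ft_force: [-0.0, 0.2, -3.7]
width: 0.0568
time: 20.77
ee_pos: [0.4494, 0.1016, 0.3391]
ee_rot: [0.707, -0.707, 0.017, -0.013]
ft_force: [-0.2, 0.7, -3.1]
width: 0.0568
t 20.77 pos [0.4494 0.1016 0.3391] yaw 87.54 w 0.0568 F [-0.2  0.7 -3.1]
dpos mm [ 71.6 -38.1  80.9]
drot deg [-0.04 -0.37 -0.14]
```

View pics/w16.png

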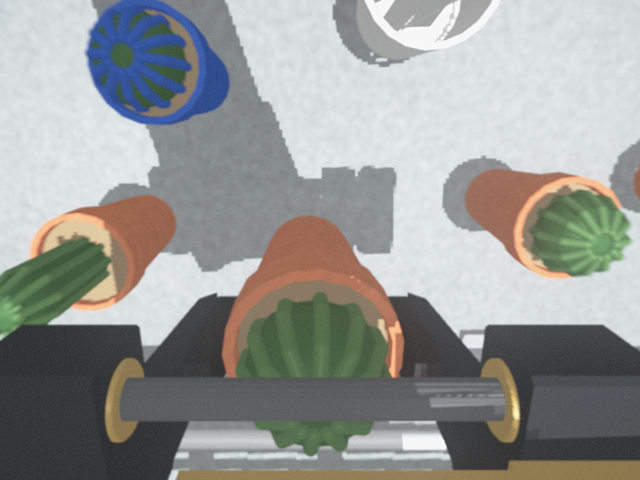

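View pics/s16.png

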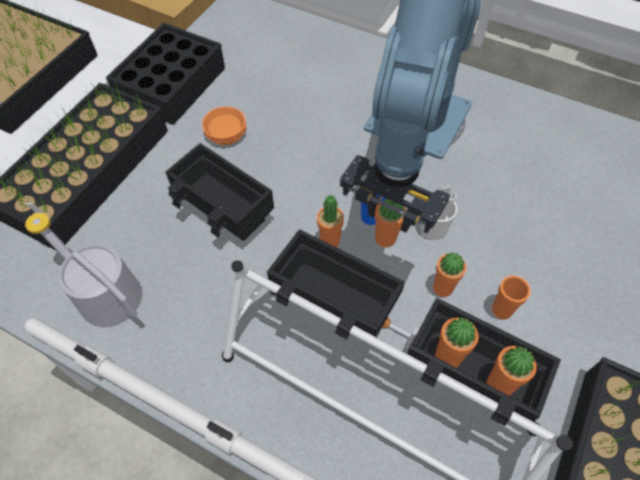

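Pot A is held upright. I'll lift it and carry it to the right-hand slot at (0.619, 0.0255).

```bash
python3 -m pendant '[[0,0,20,0,0,0],[0,0,25,0,-0.3,0],[0,0,25,0,0,0],[0,-4,25,0,0,0],[5,-8,20,0,0,0]]' 
python3 -m pendant '[[15,-12,8,0,0,0],[20,-12,0,0,0,0],[25,-12,0,0,0,0],[25,-12,0,0,0,0],[25,-10,0,0,0,0]]' 
python3 -c "
from h import *
delta([.619,.0255,.475],87.4)"
```

```text
time: 21.28
ee_pos: [0.4508, 0.0905, 0.4527]
ee_rot: [-0.706, 0.708, -0.017, 0.01]
ft_force: [0.6, 0.4, -3.5]
width: 0.0573
time: 21.7
ee_pos: [0.5607, 0.0317, 0.4611]
ee_rot: [0.708, -0.706, 0.016, -0.007]
ft_force: [-0.1, 0.3, -3.3]
width: 0.0571
t 21.7 pos [0.5607 0.0317 0.4611] yaw 88.13 w 0.0571 F [-0.1  0.3 -3.3]
dpos mm [58.3 -6.2 13.9]
drot deg [-0.19 -0.66 -0.73]
```

```bash
python3 -m pendant '[[20,-2,5,0,-0.6,-0.7],[18,-2,3,0,0,0],[10,0,0,0,0,0],[5,0,0,0,0,0],[0,0,0,0,0,0]]' 
python3 -m pendant '[[0,0,0,0,0,0],[0,0,0,0,0,0],[0,0,0,0,0,0],[0,0,0,0,0,0],[0,0,0,0,0,0]]' 
python3 -c "
from h import *
delta([.619,.0255,.475],87.4);s,_=cap('wrist','w17.png');np.save('w17.npy',T_tool(s));cap('scene','s17.png')"
```

```text
time: 22.12
ee_pos: [0.6186, 0.024, 0.4609]
ee_rot: [-0.706, 0.707, -0.021, 0.014]
ft_force: [-0.7, 0.5, -2.7]
width: 0.0572
time: 22.53
ee_pos: [0.6158, 0.0248, 0.4584]
ee_rot: [-0.707, 0.707, -0.023, 0.012]
ft_force: [-0.6, -0.2, -2.7]
width: 0.0572
t 22.53 pos [0.6158 0.0248 0.4584] yaw 87.22 w 0.0572 F [-0.6 -0.2 -2.7]
dpos mm [ 3.2  0.7 16.6]
drot deg [ 0.03 -0.88  0.18]
```

View pics/w17.png

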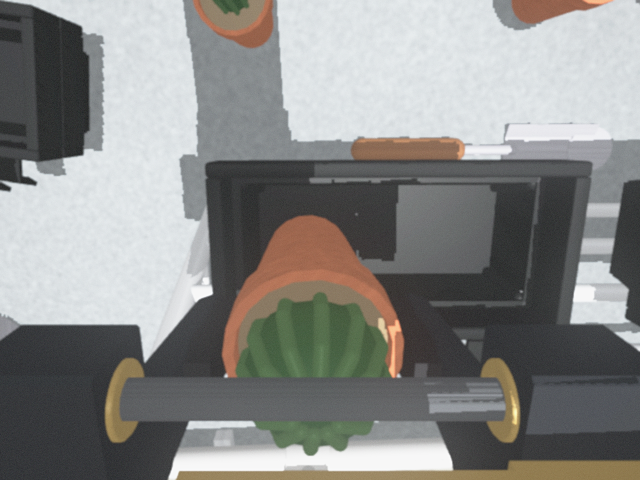

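View pics/s17.png

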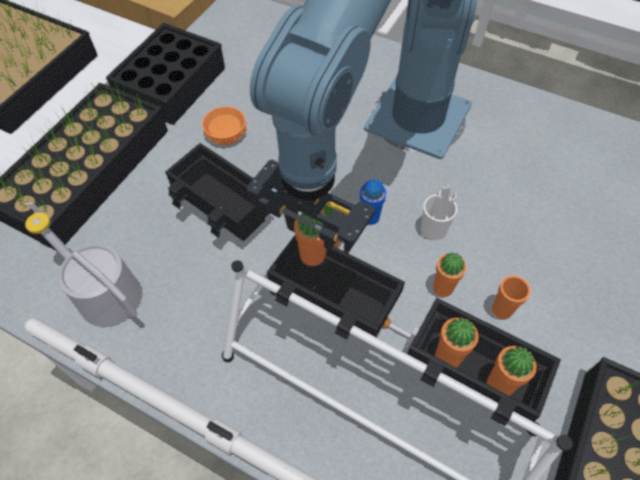

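The hung planter's front rim runs from (208,163) to (590,163). I'll check its pose against the slot.

Run:
```python
from h import *
np.set_printoptions(precision=4,suppress=True)
s,c=cap('wrist'); k=list(cam(c,s)); k[3]=np.load('w17.npy')@c['mount']
a,b=plane(k,207,163,.207),plane(k,591,162,.207); print(a,b,np.linalg.norm(a-b))
d=(b-a)/np.linalg.norm(b-a); n=np.array([d[1],-d[0],0]); print('centre',(a+b)/2+n*.055,'yaw',np.degrees(np.arctan2(-d[0],d[1])))
print('slot R',(a+b)/2+n*.055-d*.048,'slot L',(a+b)/2+n*.055+d*.048)
```

```text
[ 0.5599 -0.0297  0.207 ] [0.5696 0.1806 0.207 ] 0.21048383170947652
centre [0.6197 0.0729 0.207 ] yaw -2.637984272029436
slot R [0.6175 0.025  0.207 ] slot L [0.6219 0.1209 0.207 ]
```

```bash
python3 -m pendant '[[3,1,-4,0,-0.9,0.2],[0,0,-12,0,0,0],[0,0,-15,0,0,0],[0,0,-15,0,0,0],[0,0,-10,0,0,0]]' 
python3 -m pendant '[[0,0,-6,0,0,0],[0,0,0,0,0,0],[0,0,0,0,0,0],[0,0,0,0,0,0],[0,0,0,0,0,0]]' 
python3 -c "
from h import *
delta([.619,.0255,.366],87.4);s,_=cap('wrist','w18.png')"
```

```text
time: 23.1
ee_pos: [0.62, 0.026, 0.4011]
ee_rot: [0.707, -0.707, 0.012, -0.019]
ft_force: [-0.9, -0.2, -3.6]
width: 0.0572
time: 23.52
ee_pos: [0.6192, 0.0261, 0.3912]
ee_rot: [-0.707, 0.707, -0.014, 0.017]
ft_force: [-0.4, 0.0, -3.2]
width: 0.0571
t 23.52 pos [0.6192 0.0261 0.3912] yaw 87.46 w 0.0571 F [-0.4  0.  -3.2]
dpos mm [ -0.2  -0.6 -25.2]
drot deg [ 0.03  0.25 -0.06]
```

View pics/w18.png

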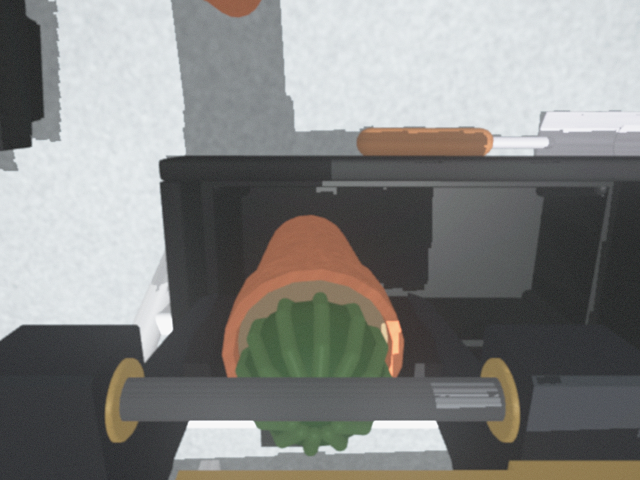

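The pot is inside the trough and clear of the walls, with the planter's end wall at u≈165–215. I'll lower the last 25 mm gently.

```bash
python3 -m pendant '[[0,0,-4,0,0.2,0],[0,0,-6,0,0,0],[0,0,-5,0,0,0],[0,0,-3,0,0,0],[0,0,0,0,0,0]]' 
python3 -m pendant '[[0,0,-2,0,0,0],[0,0,-2,0,0,0],[0,0,0,0,0,0],[0,0,0,0,0,0],[0,0,0,0,0,0]]'
```

```text
time: 23.98
ee_pos: [0.6198, 0.026, 0.3732]
ee_rot: [0.707, -0.707, 0.014, -0.017]
ft_force: [0.1, -0.6, -3.0]
width: 0.0569
time: 24.4
ee_pos: [0.6198, 0.026, 0.3683]
ee_rot: [0.707, -0.707, 0.014, -0.017]
ft_force: [0.1, -0.8, -3.1]
width: 0.0569
```

```bash
python3 -m pendant '[[0,0,-1,0,0,0],[0,0,-1,0,0,0],[0,0,0,0,0,0],[0,0,0,0,0,0],[0,0,0,0,0,0]]' 
python3 -m pendant '[[0,0,-1,0,0,0],[0,0,-1,0,0,0],[0,0,0,0,0,0],[0,0,0,0,0,0],[0,0,0,0,0,0]]'
```

```text
time: 24.82
ee_pos: [0.6199, 0.026, 0.3666]
ee_rot: [0.707, -0.707, 0.014, -0.017]
ft_force: [-0.8, 0.8, -3.0]
width: 0.0572
time: 25.23
ee_pos: [0.6199, 0.026, 0.3645]
ee_rot: [0.707, -0.707, 0.014, -0.017]
ft_force: [-0.1, -1.0, -2.2]
width: 0.0571
```

```bash
python3 -m pendant '[[0,0,-1,0,0,0],[0,0,0,0,0,0],[0,0,0,0,0,0],[0,0,0,0,0,0],[0,0,0,0,0,0]]' 
python3 -m pendant '[[0,0,0,0,0,0],[0,0,0,0,0,0],[0,0,0,0,0,0],[0,0,0,0,0,0],[0,0,0,0,0,0]]'
```

```text
time: 25.65
ee_pos: [0.6201, 0.026, 0.3639]
ee_rot: [0.707, -0.707, 0.014, -0.018]
ft_force: [0.3, 0.6, -1.3]
width: 0.0568
time: 26.07
ee_pos: [0.6202, 0.026, 0.3639]
ee_rot: [0.707, -0.707, 0.014, -0.018]
ft_force: [-0.0, -0.7, -2.5]
width: 0.0569
```

```bash
python3 -m pendant '[[0,0,-1,0,0,0],[0,0,-1,0,0,0],[0,0,0,0,0,0],[0,0,0,0,0,0],[0,0,0,0,0,0]]'
python3 - <<'E'
from h import *
for i in range(1):
    print(bot.sense()['ft_force'])
_,a=cap('scene')
A=cv2.resize(a['pixels'][220:370,230:430],(800,600),interpolation=cv2.INTER_CUBIC)
cv2.imwrite('pics/s19.png',A[:,:,::-1])
print(bot.sense()['ft_force'])
E
```

```text
time: 26.48
ee_pos: [0.6209, 0.0258, 0.3641]
ee_rot: [0.707, -0.707, 0.013, -0.019]
ft_force: [-0.1, 0.1, -3.5]
width: 0.0568
[-0.08075705  0.12073776 -3.48691851]
[-0.26025683  0.75614874 -2.81774733]
```

View pics/s19.png

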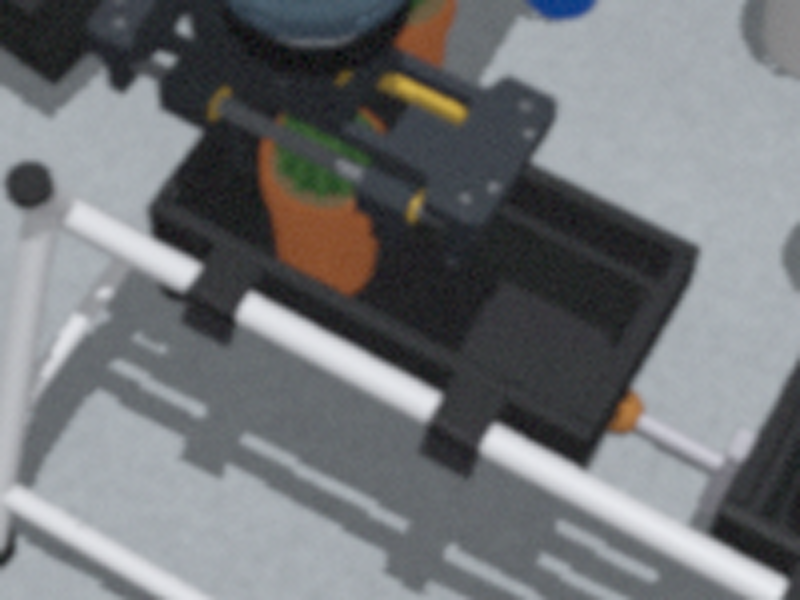

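```bash
python3 -m pendant '[[0,0,-2,0,0,0],[0,0,-2,0,0,0],[0,0,0,0,0,0],[0,0,0,0,0,0],[0,0,0,0,0,0]]'
```

```text
time: 26.95
ee_pos: [0.6223, 0.0253, 0.3646]
ee_rot: [0.708, -0.706, 0.011, -0.021]
ft_force: [1.4, 0.2, -3.0]
width: 0.057
```

Run:
```python
from h import *
s=bot.sense(); print(s['joint_pos'].round(3),s['joint_velocities'].round(3),s['tau'].round(1)); delta([.619,.0255,.364],87.4); print(s['torque'])
s,_=cap('wrist','w20.png')
```

```text
[-0.375  0.551  0.37   1.674 -0.237  0.947  1.608] [ 0.002  0.004 -0.001  0.004  0.001 -0.001  0.002] [  0.  -55.3   6.8 -24.2   0.    0.   -0. ]
t 26.95 pos [0.6223 0.0253 0.3646] yaw 87.44 w 0.057 F [ 1.4  0.2 -3. ]
dpos mm [-3.3  0.2 -0.6]
drot deg [-0.13  0.81 -0.04]
[-0.01141612  0.02499472 -0.04014104]
```

View pics/w20.png

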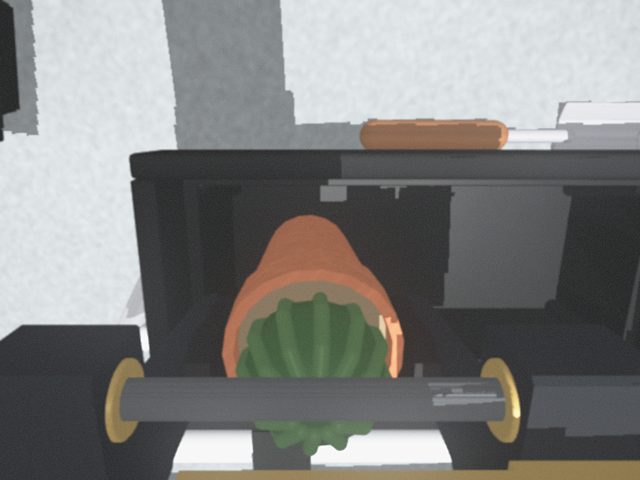

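Run:
```python
from h import *
F=[];Q=[]
for i in range(8):
    bot.capture('top'); s=bot.sense(); F.append(s['ft_force']);Q.append(s['torque'])
print(np.mean(F,0),np.std(F,0),np.mean(Q,0)); 
_,a=cap('scene')
A=cv2.resize(a['pixels'][240:340,270:403],(800,600),interpolation=cv2.INTER_CUBIC)
cv2.imwrite('pics/s20.png',A[:,:,::-1]); delta()
```

```text
[ 0.15828555 -0.11080865 -2.72699924] [0.62156473 0.60401409 0.30887008] [ 0.02297919  0.00521845 -0.00332872]
t 27.45 pos [0.6224 0.0253 0.3648] yaw 87.43 w 0.0568 F [ 0.3 -0.  -2.7]
```

View pics/s20.png

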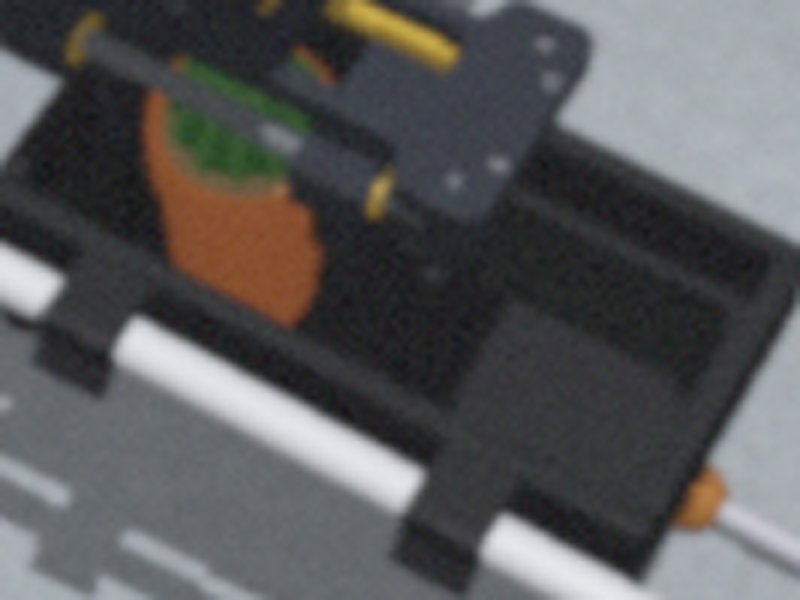

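```bash
python3 -c "
from h import *
cap('scene','s21.png');cap('top','t21.png')"
```

```text
(no output)
```

View pics/s21.png

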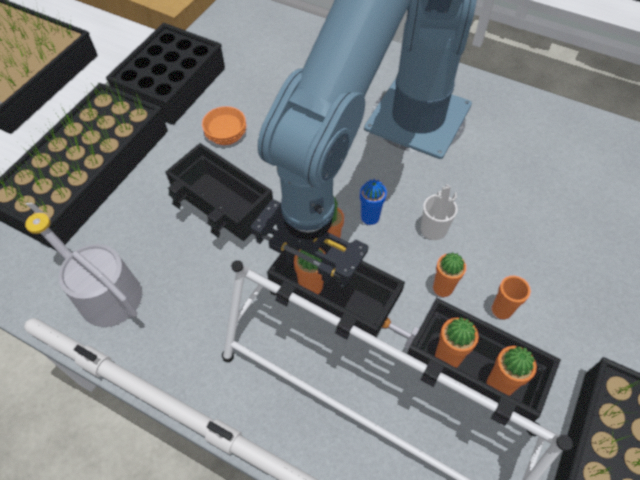

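View pics/t21.png

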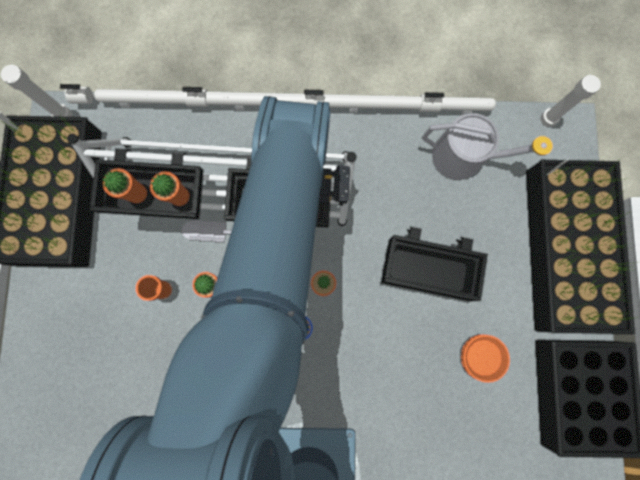

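```bash
python3 -m pendant '[[-3,0,-3,0,0.8,0],[0,0,0,0,0,0],[0,0,0,0,0,0],[0,0,0,0,0,0],[0,0,0,0,0,0]]'
python3 - <<'E'
from h import *
delta([.6195,.0255,.364],87.4); print(bot.sense()['joint_pos'].round(3))
E
```

```text
time: 27.97
ee_pos: [0.62, 0.0251, 0.3636]
ee_rot: [0.708, -0.706, 0.015, -0.017]
ft_force: [-0.8, -0.9, -0.8]
width: 0.0572
t 27.97 pos [0.62   0.0251 0.3636] yaw 87.42 w 0.0572 F [-0.8 -0.9 -0.8]
dpos mm [-0.5  0.4  0.4]
drot deg [-0.17  0.15 -0.02]
[-0.375  0.551  0.37   1.676 -0.237  0.956  1.608]
```

```bash
cat >> h.py <<'E'
def favg(n=6):
    F=[]
    for i in range(n): bot.capture('top'); F.append(bot.sense()['ft_force'])
    return np.mean(F,0).round(2)
E
python3 -c "
from h import *
print(favg())"
python3 -m pendant '[[0,0,-3,0,0,0],[0,0,0,0,0,0],[0,0,0,0,0,0],[0,0,0,0,0,0],[0,0,0,0,0,0]]'
python3 -c "
from h import *
print(favg());delta([.6195,.0255,.364],87.4); print(bot.sense()['joint_pos'].round(3))"
```

```text
[-0.05 -0.16 -1.5 ]
time: 28.68
ee_pos: [0.621, 0.0247, 0.3639]
ee_rot: [0.708, -0.706, 0.014, -0.018]
ft_force: [0.8, -0.0, -4.0]
width: 0.0569
[ 0.17  0.23 -3.06]
t 28.98 pos [0.6211 0.0248 0.3642] yaw 87.4 w 0.0571 F [ 0.5 -0.1 -3.1]
dpos mm [-1.6  0.7 -0.2]
drot deg [-0.22  0.4  -0.  ]
[-0.374  0.551  0.37   1.674 -0.238  0.953  1.609]
```

Joint 2 isn't answering millimetre commands (it looks like stiction), but the reckoned base height is at the floor, and Fz eased briefly to about -1.5 N. I'll open just enough to let go.

```bash
python3 -m pendant '[[0,0,0,0,0,0],[0,0,0,0,0,0],[0,0,0,0,0,0],[0,0,0,0,0,0],[0,0,0,0,0,0]]' 0.28
python3 -c "
from h import *
delta([.6195,.0255,.364],87.4);print(favg(3));cap('wrist','w22.png')"
```

```text
time: 29.4
ee_pos: [0.622, 0.0246, 0.3656]
ee_rot: [0.708, -0.705, 0.012, -0.02]
ft_force: [0.5, -0.2, 0.7]
width: 0.0637
t 29.4 pos [0.622  0.0246 0.3656] yaw 87.4 w 0.0637 F [ 0.5 -0.2  0.7]
dpos mm [-2.5  0.9 -1.6]
drot deg [-0.24  0.59  0.  ]
[ 0.05  0.32 -0.29]
```

View pics/w22.png

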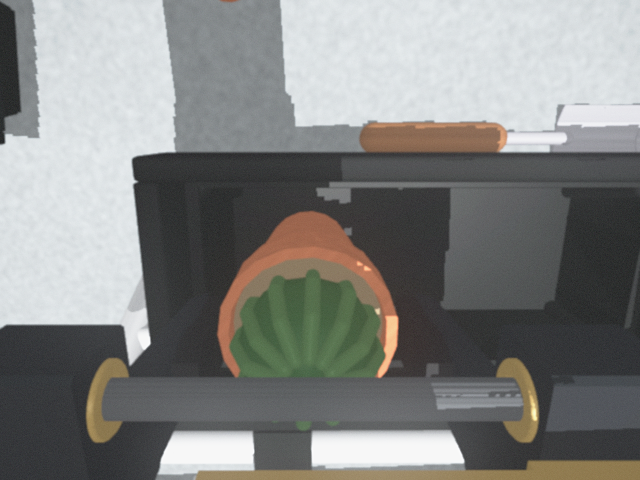

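The pot has settled slightly away from the pads. I'll lift straight out and inspect.

```bash
python3 -m pendant '[[0,0,6,0,0.3,0],[0,0,12,0,0,0],[0,0,16,0,0,0],[0,0,20,0,0,0],[0,0,20,0,0,0]]'
python3 -m pendant '[[-10,0,20,0,0,0],[-20,0,15,0,0,0],[-20,0,0,0,0,0],[-20,0,0,0,0,0],[0,0,0,0,0,0]]' 0
python3 -c "
from h import *
delta([.6195,.0255,.364],87.4)
s,_=cap('wrist','w23.png');np.save('w23.npy',T_tool(s));_,a=cap('scene')
A=cv2.resize(a['pixels'][220:370,230:430],(800,600),interpolation=cv2.INTER_CUBIC)
cv2.imwrite('pics/s23.png',A[:,:,::-1])
"
```

```text
time: 30.02
ee_pos: [0.6202, 0.0248, 0.4406]
ee_rot: [0.708, -0.706, 0.018, -0.015]
ft_force: [0.2, 0.7, -0.4]
width: 0.0635
time: 30.43
ee_pos: [0.5494, 0.0234, 0.4882]
ee_rot: [0.709, -0.705, 0.013, -0.02]
ft_force: [0.8, -0.2, 0.9]
width: 0.0882
t 30.43 pos [0.5494 0.0234 0.4882] yaw 87.29 w 0.0882 F [ 0.8 -0.2  0.9]
dpos mm [  70.1    2.1 -124.2]
drot deg [-0.25  0.55  0.11]
```

View pics/w23.png

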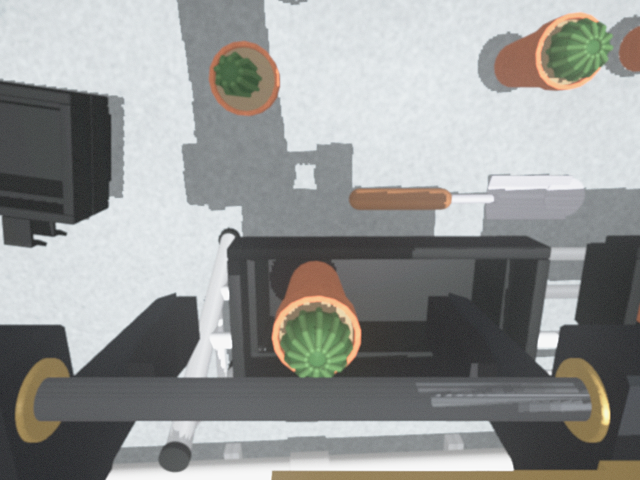

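View pics/s23.png

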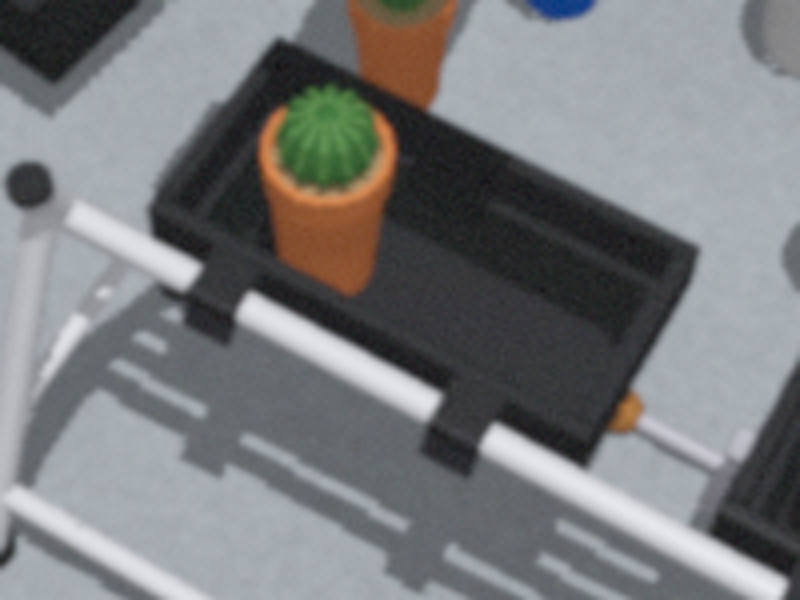

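Pot A stands upright in the right half of the planter, with its collar at (316,336) in the wrist view, and both hooks are still seated. I'll compute its position.

Run:
```python
from h import *
np.set_printoptions(precision=4,suppress=True)
s,c=cap('wrist'); k=list(cam(c,s)); k[3]=np.load('w23.npy')@c['mount']
_,c2=cap('scene'); w=cam(c2,s)
print(plane(k,316,336,.229), tri((k,316,336),(w,230+328/4,220+150/4)))
print('base-ish front of base',plane(k,313,262,.131))
print('B',plane(k,573,50,.098))
```

```text
[0.6135 0.025  0.229 ] (array([0.6152, 0.0254, 0.2257]), array([0.5, 0.5]))
base-ish front of base [0.5987 0.0244 0.131 ]
B [0.4383 0.2434 0.098 ]
```

```bash
python3 -m pendant '[[-22,15,0,0,0.5,0],[-22,25,0,0,0,0],[-20,30,0,0,0,0],[-15,30,-5,0,0,0],[-10,30,-15,0,0,0]]'
python3 -m pendant '[[-8,28,-25,0,0,0],[-5,25,-30,0,0,0],[0,20,-30,0,0,0],[0,8,-25,0,0,0],[0,0,-20,0,0,0]]'
python3 -m pendant '[[0,0,0,0,0,0],[0,0,0,0,0,0],[0,0,0,0,0,0],[0,0,0,0,0,0],[0,0,0,0,0,0]]'
python3 -c "
from h import *
delta([.4375,.2435,.236],87.4);s,_=cap('wrist','w24.png');np.save('w24.npy',T_tool(s))"
```

```text
time: 31.05
ee_pos: [0.4664, 0.151, 0.468]
ee_rot: [-0.706, 0.707, -0.02, 0.025]
ft_force: [0.9, 0.3, 0.3]
width: 0.0885
time: 31.47
ee_pos: [0.4532, 0.2453, 0.3345]
ee_rot: [0.709, -0.705, 0.014, -0.023]
ft_force: [-0.2, -0.1, 0.1]
width: 0.0882
time: 31.88
ee_pos: [0.4547, 0.2458, 0.332]
ee_rot: [0.707, -0.706, 0.016, -0.022]
ft_force: [-0.3, -1.6, 0.4]
width: 0.0881
t 31.88 pos [0.4547 0.2458 0.332 ] yaw 86.95 w 0.0881 F [-0.3 -1.6  0.4]
dpos mm [-17.2  -2.3 -96. ]
drot deg [-0.05  0.47  0.45]
```

View pics/w24.png

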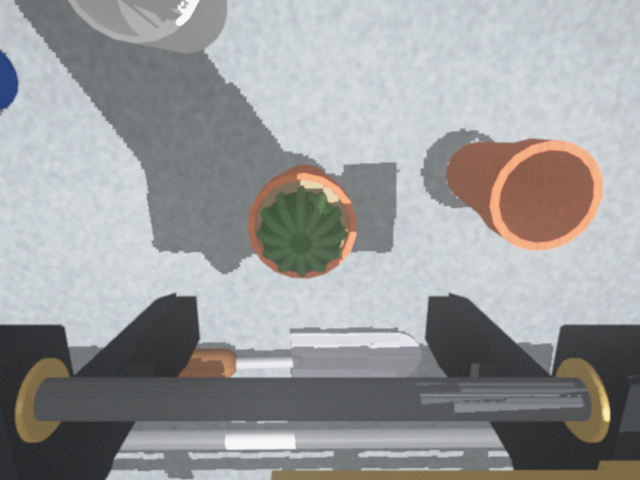

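Pot B's collar is centred at about (302,221).

```bash
python3 - <<'E'
from h import *
s,c=cap('wrist'); k=list(cam(c,s)); k[3]=np.load('w24.npy')@c['mount']
p=plane(k,302,221.5,.098); print(p.round(4)); delta([p[0],p[1],.236],87.4)
E
python3 -m pendant '[[-8,-1,0,0,0.4,0.4],[-9,-2,-5,0,0,0],[0,0,-10,0,0,0],[0,0,-10,0,0,0],[0,0,0,0,0,0]]'
python3 -c "
from h import *
delta([.437,.2435,.236],87.4)"
```

```text
[0.4356 0.2427 0.098 ]
t 31.98 pos [0.4547 0.2458 0.3321] yaw 86.95 w 0.088 F [0.  0.1 0.9]
dpos mm [-19.1  -3.1 -96.1]
drot deg [-0.07  0.49  0.46]
time: 32.4
ee_pos: [0.4358, 0.2421, 0.3069]
ee_rot: [0.708, -0.706, 0.015, -0.018]
ft_force: [-0.3, 0.0, -0.3]
width: 0.088
t 32.4 pos [0.4358 0.2421 0.3069] yaw 87.35 w 0.088 F [-0.3  0.  -0.3]
dpos mm [  1.2   1.4 -70.9]
drot deg [-0.22  0.21  0.05]
```

```bash
python3 -m pendant '[[1,1,-12,0,0.2,0],[0,0,-16,0,0,0],[0,0,-16,0,0,0],[0,0,-14,0,0,0],[0,0,-7,0,0,0]]' 
python3 -m pendant '[[0,0,-3,0,0,0],[0,0,0,0,0,0],[0,0,0,0,0,0],[0,0,0,0,0,0],[0,0,0,0,0,0]]' 
python3 -c "
from h import *
delta([.437,.243,.236],87.4); cap('wrist','w25.png')"
```

```text
time: 32.82
ee_pos: [0.4371, 0.2432, 0.2385]
ee_rot: [0.708, -0.705, 0.016, -0.017]
ft_force: [-0.2, -0.0, 0.6]
width: 0.0881
time: 33.23
ee_pos: [0.4371, 0.243, 0.2345]
ee_rot: [0.708, -0.706, 0.017, -0.016]
ft_force: [-0.6, -0.2, -0.2]
width: 0.0885
t 33.23 pos [0.4371 0.243  0.2345] yaw 87.34 w 0.0885 F [-0.6 -0.2 -0.2]
dpos mm [-0.1 -0.   1.5]
drot deg [-0.17 -0.04  0.06]
```

View pics/w25.png

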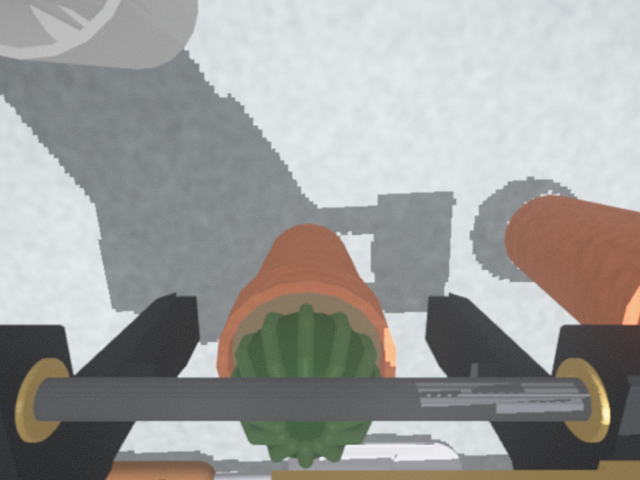

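Pot B is centred between the fingers the same way. Closing and lifting.

```bash
python3 -m pendant '[[0,0,0,0,0,0],[0,0,0,0,0,0],[0,0,0,0,0,0],[0,0,0,0,0,0],[0,0,0,0,0,0]]' 1
python3 -m pendant '[[0,0,0,0,0,0],[0,0,0,0,0,0],[0,0,0,0,0,0],[0,0,2,0,0,0],[0,0,6,0,0,0]]' 
python3 -m pendant '[[0,0,15,0,0,0],[0,0,20,0,0,0],[0,0,25,0,0,0],[0,0,25,0,0,0],[0,0,25,0,0,0]]' 
python3 -m pendant '[[0,0,25,0,0,0],[0,0,25,0,0,0],[0,-5,25,0,0,0],[5,-8,20,0,0,0],[12,-10,10,0,0,0]]' 
python3 -c "
from h import *
delta([.623,.1215,.475],87.4); cap('wrist','w26.png')"
```

```text
time: 33.7
ee_pos: [0.4377, 0.2433, 0.2361]
ee_rot: [0.709, -0.705, 0.016, -0.017]
ft_force: [0.1, -0.7, 0.1]
width: 0.0573
time: 34.12
ee_pos: [0.4369, 0.2429, 0.2432]
ee_rot: [0.708, -0.706, 0.017, -0.016]
ft_force: [-0.6, -0.4, -3.0]
width: 0.057
time: 34.53
ee_pos: [0.4334, 0.241, 0.3536]
ee_rot: [-0.705, 0.709, -0.021, 0.012]
ft_force: [0.1, -0.0, -2.6]
width: 0.0569
time: 34.95
ee_pos: [0.447, 0.2182, 0.4674]
ee_rot: [-0.706, 0.708, -0.019, 0.01]
ft_force: [0.2, -0.5, -3.2]
width: 0.057
t 34.95 pos [0.447  0.2182 0.4674] yaw 87.6 w 0.057 F [ 0.2 -0.5 -3.2]
dpos mm [176.  -96.7   7.6]
drot deg [ 0.17 -0.73 -0.2 ]
```

View pics/w26.png

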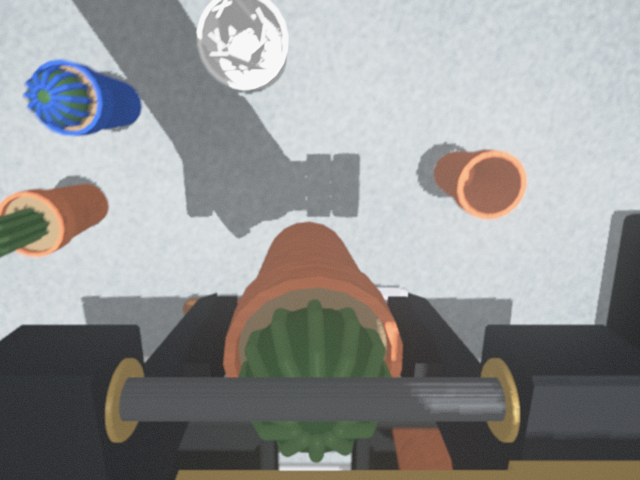

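Pot B is held upright. I'll carry it to the left slot at about (0.622, 0.120).

```bash
python3 -m pendant '[[15,-12,4,0,-0.4,0],[22,-14,2,0,-0.3,0],[25,-14,2,0,0,0],[25,-14,0,0,0,0],[25,-14,0,0,0,0]]'
python3 -m pendant '[[25,-12,0,0,0,0],[18,-8,0,0,0,0],[10,-3,0,0,0,0],[4,0,0,0,0,0],[0,0,0,0,0,0]]' 
python3 -m pendant '[[0,0,0,0,0,0],[0,0,0,0,0,0],[0,0,0,0,0,0],[0,0,0,0,0,0],[0,0,0,0,0,0]]' 
python3 -c "
from h import *
delta([.622,.12,.45],87.4); cap('wrist','w27.png');cap('scene','s27.png')"
```

```text
time: 35.42
ee_pos: [0.5598, 0.1482, 0.4772]
ee_rot: [0.707, -0.707, 0.014, -0.013]
ft_force: [-0.2, 1.1, -2.7]
width: 0.0569
time: 35.83
ee_pos: [0.621, 0.1193, 0.4726]
ee_rot: [-0.705, 0.709, -0.019, 0.014]
ft_force: [-1.1, 1.4, -2.6]
width: 0.0572
time: 36.25
ee_pos: [0.6177, 0.1221, 0.4715]
ee_rot: [-0.705, 0.708, -0.019, 0.011]
ft_force: [-0.2, -0.1, -3.4]
width: 0.0569
t 36.25 pos [0.6177 0.1221 0.4715] yaw 87.54 w 0.0569 F [-0.2 -0.1 -3.4]
dpos mm [  4.3  -2.1 -21.5]
drot deg [ 0.23 -0.62 -0.14]
```

View pics/w27.png

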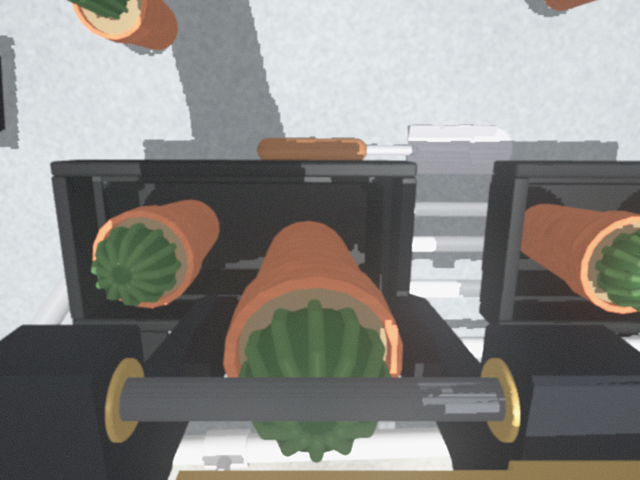

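The slot is clear: pot A is at the left (140,255) and the end wall is at u≈400. Lowering.

```bash
python3 -m pendant '[[3,-2,-6,0,-0.6,0],[1,0,-14,0,0,0],[0,0,-18,0,0,0],[0,0,-18,0,0,0],[0,0,-12,0,0,0]]' 
python3 -m pendant '[[0,0,-5,0,0,0],[0,0,0,0,0,0],[0,0,0,0,0,0],[0,0,0,0,0,0],[0,0,0,0,0,0]]' 
python3 -c "
from h import *
delta([.622,.12,.365],87.4);s,_=cap('wrist','w28.png')"
```

```text
time: 36.77
ee_pos: [0.6236, 0.1195, 0.4041]
ee_rot: [-0.706, 0.707, -0.011, 0.019]
ft_force: [-1.1, -0.1, -2.4]
width: 0.0572
time: 37.18
ee_pos: [0.6234, 0.1189, 0.3965]
ee_rot: [-0.706, 0.708, -0.012, 0.019]
ft_force: [-0.8, 0.7, -3.2]
width: 0.057
t 37.18 pos [0.6234 0.1189 0.3965] yaw 87.52 w 0.057 F [-0.8  0.7 -3.2]
dpos mm [ -1.4   1.1 -31.5]
drot deg [ 0.19  0.53 -0.12]
```

View pics/w28.png

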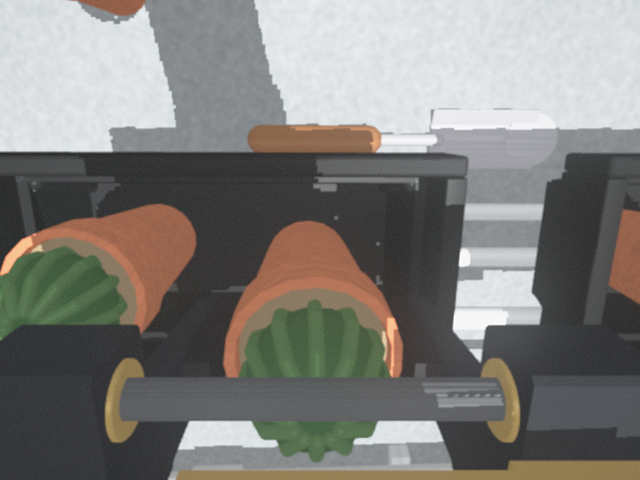

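```bash
python3 -m pendant '[[-1,1,-5,0,0.5,0],[0,0,-7,0,0,0],[0,0,-6,0,0,0],[0,0,-3,0,0,0],[0,0,0,0,0,0]]' 
python3 -m pendant '[[0,0,-3,0,0,0],[0,0,-3,0,0,0],[0,0,0,0,0,0],[0,0,0,0,0,0],[0,0,0,0,0,0]]' 
python3 -c "
from h import *
delta([.622,.12,.365],87.4);print(favg(5))"
```

```text
time: 37.65
ee_pos: [0.6228, 0.1202, 0.3752]
ee_rot: [-0.706, 0.708, -0.014, 0.016]
ft_force: [-0.8, 1.0, -2.7]
width: 0.0568
time: 38.07
ee_pos: [0.6227, 0.1202, 0.368]
ee_rot: [-0.706, 0.708, -0.014, 0.016]
ft_force: [-0.4, 0.7, -3.9]
width: 0.0573
t 38.07 pos [0.6227 0.1202 0.368 ] yaw 87.54 w 0.0573 F [-0.4  0.7 -3.9]
dpos mm [-0.7 -0.2 -3. ]
drot deg [ 0.14  0.13 -0.14]
[-0.43 -0.   -2.9 ]
```

```bash
python3 -m pendant '[[0,0,-2,0,0,0],[0,0,-1,0,0,0],[0,0,0,0,0,0],[0,0,0,0,0,0],[0,0,0,0,0,0]]' 
python3 -c "
from h import *
delta([.622,.12,.365],87.4);print(favg(5))"
```

```text
time: 38.73
ee_pos: [0.6228, 0.1202, 0.365]
ee_rot: [-0.706, 0.708, -0.014, 0.016]
ft_force: [0.0, 0.3, -2.7]
width: 0.0573
t 38.73 pos [0.6228 0.1202 0.365 ] yaw 87.54 w 0.0573 F [ 0.   0.3 -2.7]
dpos mm [-0.8 -0.2 -0. ]
drot deg [ 0.13  0.17 -0.14]
[ 0.09  0.1  -2.92]
```

```bash
python3 -m pendant '[[0,0,-2,0,0,0],[0,0,-1,0,0,0],[0,0,0,0,0,0],[0,0,0,0,0,0],[0,0,0,0,0,0]]' 
python3 -c "
from h import *
delta([.622,.12,.365],87.4);print(favg(5))"
```

```text
time: 39.4
ee_pos: [0.6239, 0.1199, 0.365]
ee_rot: [-0.707, 0.707, -0.013, 0.018]
ft_force: [0.4, 0.2, -3.4]
width: 0.0571
t 39.4 pos [0.6239 0.1199 0.365 ] yaw 87.52 w 0.0571 F [ 0.4  0.2 -3.4]
dpos mm [-1.9  0.1  0. ]
drot deg [ 0.06  0.42 -0.12]
[ 0.43  0.11 -2.87]
```

```bash
python3 -m pendant '[[-2,0,-2,0,0.4,0],[0,0,0,0,0,0],[0,0,0,0,0,0],[0,0,0,0,0,0],[0,0,0,0,0,0]]' 
python3 -c "
from h import *
delta([.622,.12,.365],87.4);print(favg(4))"
python3 -m pendant '[[0,0,0,0,0,0],[0,0,0,0,0,0],[0,0,0,0,0,0],[0,0,0,0,0,0],[0,0,0,0,0,0]]' 0.26
python3 -c "
from h import *
delta([.622,.12,.365],87.4);cap('wrist','w29.png')"
```

```text
time: 40.07
ee_pos: [0.6224, 0.1199, 0.3643]
ee_rot: [-0.707, 0.707, -0.015, 0.016]
ft_force: [-1.2, -0.5, -0.9]
width: 0.0575
t 40.07 pos [0.6224 0.1199 0.3643] yaw 87.51 w 0.0575 F [-1.2 -0.5 -0.9]
dpos mm [-0.4  0.1  0.7]
drot deg [ 0.03  0.13 -0.11]
[-0.03 -0.05 -0.75]
time: 40.68
ee_pos: [0.6229, 0.1199, 0.365]
ee_rot: [-0.707, 0.707, -0.014, 0.017]
ft_force: [0.0, 0.5, -0.1]
width: 0.0654
t 40.68 pos [0.6229 0.1199 0.365 ] yaw 87.51 w 0.0654 F [ 0.   0.5 -0.1]
dpos mm [-0.9  0.1  0. ]
drot deg [ 0.01  0.22 -0.11]
```

View pics/w29.png

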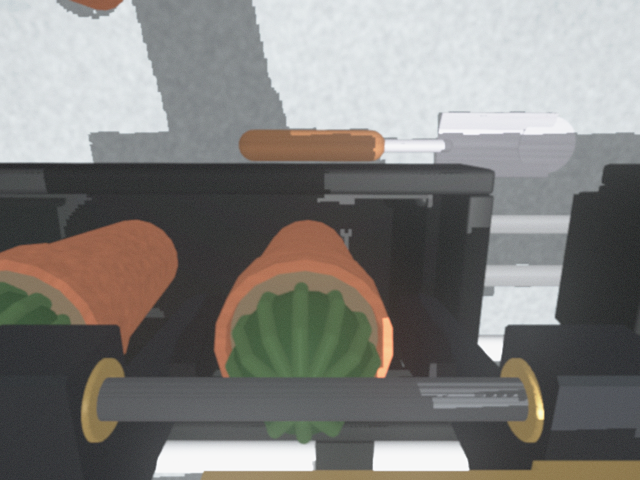

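The floor was carrying most of the weight (Fz about -0.75 N) and the pot is now released. I'll lift straight out.

```bash
python3 -m pendant '[[0,0,6,0,0.2,0],[0,0,12,0,0,0],[0,0,16,0,0,0],[0,0,20,0,0,0],[0,0,20,0,0,0]]'
python3 -m pendant '[[-10,0,20,0,0,0],[-25,-5,15,0,0,0],[-25,-10,0,0,0,0],[-25,-10,0,0,0,0],[-10,0,0,0,0,0]]' 0
python3 -c "
from h import *
delta()
s,_=cap('wrist','w30.png');np.save('w30.npy',T_tool(s));_,a=cap('scene','s30f.png')
A=cv2.resize(a['pixels'][220:370,230:430],(800,600),interpolation=cv2.INTER_CUBIC)
cv2.imwrite('pics/s30.png',A[:,:,::-1])
"
```

```text
time: 41.15
ee_pos: [0.6213, 0.1198, 0.4403]
ee_rot: [-0.706, 0.708, -0.018, 0.013]
ft_force: [-0.0, 0.2, -0.2]
width: 0.0655
time: 41.57
ee_pos: [0.526, 0.0935, 0.4877]
ee_rot: [0.707, -0.706, 0.013, -0.018]
ft_force: [0.9, -0.4, 0.2]
width: 0.0879
t 41.57 pos [0.526  0.0935 0.4877] yaw 87.46 w 0.0879 F [ 0.9 -0.4  0.2]
```

View pics/w30.png

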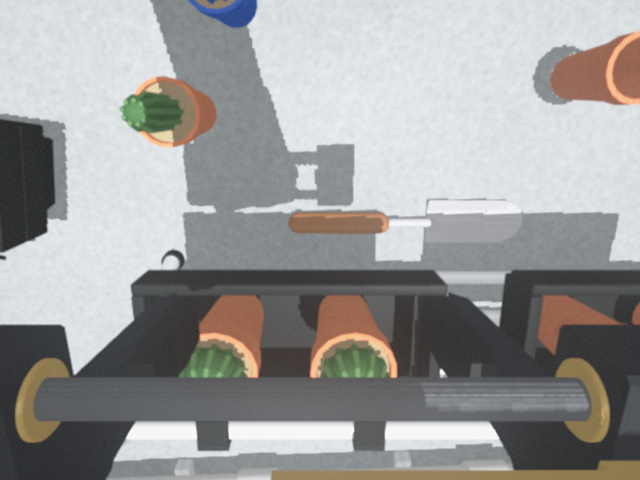

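View pics/s30.png

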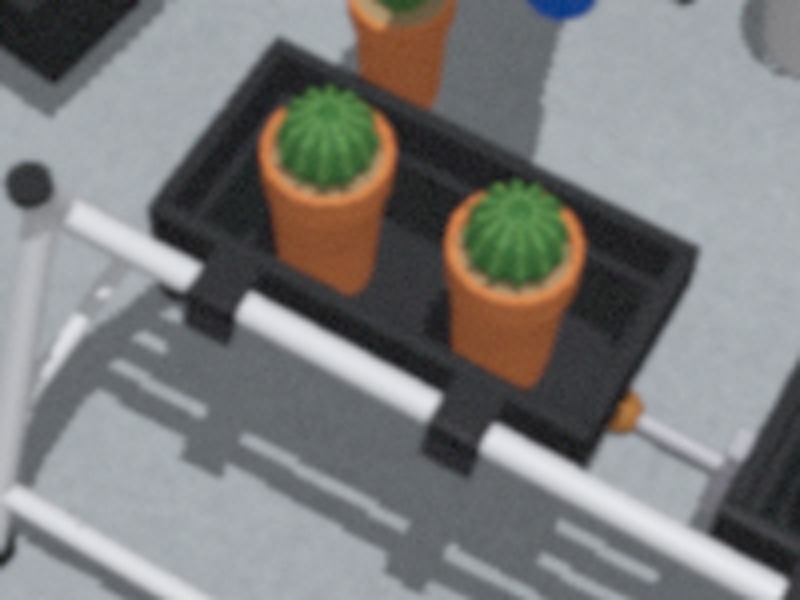

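Both pots stand upright side by side and both hooks are on the rung. I'll retreat and make final checks from the overhead and scene cameras.

```bash
python3 -m pendant '[[-20,-40,0,0,0,0],[-10,-40,0,0,0,0],[0,-40,0,0,0,0],[0,-40,0,0,0,0],[0,-40,0,0,0,0]]'
python3 -m pendant '[[0,-40,0,0,0,0],[0,-30,0,0,0,0],[0,0,0,0,0,0],[0,0,0,0,0,0],[0,0,0,0,0,0]]'
python3 - <<'E'
from h import *
np.set_printoptions(precision=4,suppress=True)
s,c=cap('top','t31.png'); t=cam(c,s); s,c2=cap('scene','s31.png'); w=cam(c2,s); delta()
B=cv2.resize(c['pixels'][130:280,70:370],(800,400),interpolation=cv2.INTER_CUBIC);cv2.imwrite('pics/t31c.png',B[:,:,::-1])
print('A collar scene',plane(w,230+328/4,220+150/4,.229),'B',plane(w,230+515/4,220+245/4,.229))
for n in ('top','scene'):
    a=cv2.imread('pics/'+n+'0.png').astype(int); b=cv2.imread('pics/'+('t31' if n=='top' else 's31')+'.png').astype(int)
    cv2.imwrite('pics/d'+n+'.png',np.clip(np.abs(a-b)*2,0,255).astype(np.uint8))
E
```

```text
time: 42.08
ee_pos: [0.5019, -0.0945, 0.4893]
ee_rot: [0.71, -0.704, 0.001, -0.011]
ft_force: [1.2, 0.4, -0.5]
width: 0.0882
time: 42.5
ee_pos: [0.5051, -0.177, 0.4913]
ee_rot: [-0.707, 0.707, -0.004, 0.017]
ft_force: [0.9, 0.7, -0.2]
width: 0.0884
t 42.6 pos [ 0.5052 -0.1755  0.4912] yaw 88.47 w 0.0882 F [ 0.7  0.4 -1.2]
A collar scene [0.6168 0.027  0.229 ] B [0.6208 0.1194 0.229 ]
```

View pics/t31c.png

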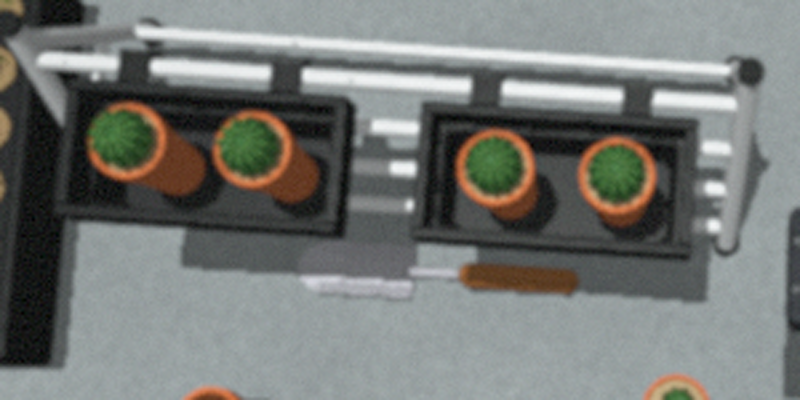

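View pics/dscene.png

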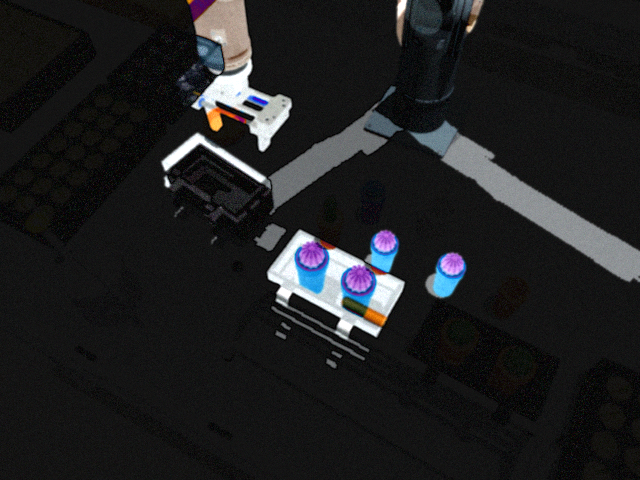

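In the overhead view both pots are upright in the hung planter. The before/after difference shows no change at the hung planter, column cactus, empty pot or trowel. At the pile, only the lifted planter is missing. Handing in.

```bash
python3 -c "
from h import *
delta(); print(bot.close_job())"
```

```text
t 42.6 pos [ 0.5052 -0.1755  0.4912] yaw 88.47 w 0.0882 F [ 0.7  0.4 -1.2]
the job is handed in; nothing more can be done
None
```

The job is done and was handed in at 42.6 s of the allowed 72 s; `close_job()` gave no verdict. I lifted the top planter off the pile by its front rim and hooked it on the free right-hand stretch of the top rung. I then let go and stood both round-cactus pots in it.

**Final checks:**
- **Planter:** the scene and overhead views show both hooks over the rung. The wrist view put the planter's centre within about 2 mm of where it should be fore and aft. I last measured that after letting go and before the pots went in; the later checks were by eye.
- **Pots:** both stand upright on the planter's floor. The collars are at about (0.615, 0.026) and (0.621, 0.119), and the bases are near the planter's midline. Pot A leans forward slightly, by about 0.06 rad (limit 0.25).
- **Everything else:** comparing before and after pictures from the scene camera, the other two planters of the pile, the hanging planter, column cactus, empty pot and trowel have not visibly moved. The gripper ended well clear of everything.

**What disagreed:**
- **Rung height:** I measured the rung axis at 198.5 mm, against 196 mm in the text.
- **Rim size:** the rim came out 1–2% small in the wrist pictures.
- **Last few millimetres:** the arm stopped responding to 1–3 mm downward moves when setting each pot down. At release, pot A's weight was still mostly on the gripper and pot B's was mostly on the floor. By my reckoning any drop was at most 1–2 mm.

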